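# Ease the wedge out of the flatbread press and clip it away

### The job

The heavy panel of the flatbread press has been left propped open on a wooden wedge. Hook the wedge by its steel loop and work it backward out from under the panel in short tugs of 1 to 2 cm, stopping for half a second after each, so that the panel sinks step by step and closes without slamming; let the wedge alone lower it, without touching the panel. Then push the far bar of the wedge's loop down past the sprung gate of the snap hook on the worktop, so that the gate snaps shut over it, and leave the wedge hooked there, lying flat, with the other kitchen things undisturbed.

Things in the scene. Friction and masses are not known exactly. Their poses are not given: they have to be found in the camera images.
- press: Flatbread press fixed to the worktop. Wooden base board 460 x 240 mm, 18 mm thick, bare in front of the panel. Origin on the worktop, mid-width, below the front edge of the closed panel; x points from the mouth back towards the hinge (the board reaches 190 mm to -x, 270 mm to +x), y left, z up. The wedge is drawn out along -x.
- panel: Heavy hinged panel, 245 mm long, 220 mm wide, 32 mm thick, about 2 kg (varies). Origin in the middle of its lower front edge, x towards the hinge 250 mm behind. It falls by its own weight: origin 18 mm above the worktop when closed on the board, about 42 mm higher at the start, propped on the wedge. A bar handle on its top, 100 mm from the hinge, rises 61 mm above its underside.
- wedge: Wooden wedge, 150 g, 120 mm long, 56 mm wide: 34 mm high and flat on top for the first 20 mm at the thick end (-x), then sloping evenly down to 6 mm at the thin end (+x). Origin in the centre of its flat underside, z up. A rigid, flat, level loop of 6 mm steel rod sticks out 50 mm from the thick end. Friction is unknown: drawing it takes very roughly 5 to 20 N.
- wedge_mid (a point): Point to pinch the wedge across its width (y, 56 mm): 20 mm from its centre towards the thick end, 12 mm above its underside (the wedge is 28 mm high there). Axes of the wedge.
- loop_bar (a point): Centre of the far bar of the steel loop: rod of 6 mm diameter along the wedge's y, 107 mm to -x of the wedge's origin and 14 mm above its underside. The loop's open window lies to +x of the bar: 44 mm long (x) and 44 mm wide (y), up to the wedge's thick end. At the start the panel's edge overhangs the thick end by 24 to 30 mm, so only 17 to 24 mm of window shows before it: tilt to reach in.
- hook_mouth (a point): Middle of the shut gate, in the 26 mm wide mouth of the snap hook, 54 mm above the worktop; x from spine to nose, z up. The loop's bar, lying along y, goes straight down here with the nose inside the loop; the wedge then lies flat on the worktop to +x, its axes near the hook's, and the bar is 40 mm below this point.
- hook: Upright snap hook screwed to the worktop: two 10 mm steel posts in its xz plane, spine at x = -18 mm (79 mm high), nose at x = +18 mm (63 mm high), sprung gate across the top. Origin on the worktop below the mouth. Foot plate 64 x 50 x 4 mm.
- gate (a joint): Angle of the sprung gate (rad), a 6 mm rod 25 mm long hinged at the spine: 0 = shut, level against the nose; it swings downward only, to 1.35; pushing it takes about 1 to 4 N. The bar has passed when it is some 30 mm below the mouth point, and the gate springs back to 0.
- jar: Bystander: white ceramic jar, 76 mm diameter, 120 mm high; origin under its centre. Stands either to the left or right of the press, the snap hook on the other side.
- bowl: Bystander: orange mixing bowl, 170 mm diameter, 75 mm high; origin under its centre.
- grater: Bystander: flat steel grater with wooden handle, 225 mm long, 82 mm wide, 16 mm high; origin underneath it.
There are look-alikes about, which are no part of the job. Several things have the shape of the hook; the one meant has the colours described above.

How it is judged:
By the outcome, as a careful person would: the job done as asked, in the order asked, and still so for the second after the job is handed in, with the robot touching nothing.
It also fails if it takes over 72 s, if anything falls off the work surface, if the arm or the gripper's body presses on something with over 40 N, if the wrist force passes 120 N, or if a joint passes its speed limit or range.

### The arm

A 6-joint arm with a two-finger parallel gripper is mounted at the origin on the work surface. World frame = base frame: x ahead of the robot, y to its left, z up, the work surface at z = 0. Lengths are in mm, angles in rad, forces in N, time in s.
With the tool pointing down it reaches from about 350 to 775 mm from the base axis. Payload 7.3 kg.
Tool frame: the origin (TCP) lies at the very end of the fingers, on their centre line; the grasp point (between the pads) lies 19 mm behind it; x points along the fingers, z is the direction in which the jaws open and shut, and the axes are right-handed (so a half turn about x gives the same grasp; the last joint's range is limited). The gripper opens to 92 mm and grips with 3 to 60 N. Pads are 19 mm wide; open, the fingers measure 130 mm over their backs; the gripper's body (75 mm by 190 mm) begins 47 mm behind the grasp point.
Start: joints at [1.02, 0.342, 1.524, -0, 1.275, -0.146], TCP at [206.751, 482.596, 226.741] pointing down, gripper open.
Joint ranges: [-2.53, 2.53], [-0.77, 2.02], [0.04, 2.7], [-1, 4.14], [0.28, 2.66], [-3.11, 3.11]. Speed limits (rad/s): [2.57, 2.57, 3.14, 3.14, 3.14, 3.14].

### API

Orientations are given as [roll, pitch, yaw] about the fixed x, y, z axes, in that order (R = Rz(yaw) Ry(pitch) Rx(roll)).
In Python, from plant import * gives the robot as it stands.
- The arm moves only by the shell command python3 -m creep 'ROWS'. ROWS is JSON, a list of rows, each an object of numbers: "tx", "ty", "tz": the shift along the tool's x, y, z in cm; "wx", "wy", "wz": the turn, a rotation vector about the tool's x, y, z in rad; "gripper": the closure, from -1 (fully open) to 1 (shut). A call has 1 to 8 rows; each row is the pose to reach, as a shift and turn from the pose commanded when the call began, along the tool's axes at that moment; what a row does not reach only later rows make up. A row lasts 1/12 s, in which the tool goes at most 41.7 mm and 7.16 degrees, less where a joint would pass 70% of its speed; a pose out of reach is approached as far as the arm can. A call with a gripper value outside its range is refused whole. The fingers move at their own pace and stop on an object; the grip force is fixed at half the most. Time passes only in rows, so rows that repeat a pose let the fingers close. It gives the time, the measured TCP pose, the force and the opening at its end, in the units of the state.
- get_obs(): the state, without advancing time (a new reading comes with each control period).
- capture(name): name is "scene" or "top"; returns a dict with "frame" (420x560x3 uint8, red, green, blue), "z_map" (420x560 float32, mm along the optical axis (not along the pixel's ray), 0 where there is no reading), "vertical_fov" (degrees; the focal length in pixels is half the picture's height over the tangent of half this angle, whatever the lens; pixels are square), "cx", "cy" (the principal point, pixels), "xyz" and "rotation" of the camera in the world. Camera axes: x right, y down, z forward; pixel columns grow to the right and rows downward; lengths in mm; the calibration is good to about 2 mm. A picture is of the moment at which its call begins.
- close_job(): hands the job in, once; it reports no verdict.
The state is a dict: "time": time; "joint_positions": joint angles; "dq": joint speeds; "tau": joint torques, N m; "tool_pos": TCP position; "tcp_rot": TCP orientation; "contact_force": force on the tool from outside, world axes, zero at the start; "moment": the same for the moment, N m; "grip_width": finger opening in mm.
Only numpy, scipy, OpenCV 4.12 (cv2) and the standard library are available. Lean on these libraries where they do the work, as an engineer would, in place of code of your own. Each camera call takes 0.05 s, during which the arm holds its last target.

## Working session

There is one attempt and no reset: what is moved stays moved. The work goes in short steps, Python scripts to look and compute and a shell command to move; the robot and the scene stay as the last step left them, time stands still between calls to the robot, and variables do not carry over. Pictures are saved under pics/ and viewed, and the job is handed in when it is done.

```bash
ls; mkdir -p pics; cat > h.py <<'E'
from plant import *
import numpy as np, cv2
def save(n,im,s=1.0):
    im=cv2.cvtColor(np.ascontiguousarray(im),cv2.COLOR_RGB2BGR)
    if s!=1: im=cv2.resize(im,None,fx=s,fy=s,interpolation=cv2.INTER_CUBIC)
    cv2.imwrite('pics/'+n+'.png',im)
def K(c):
    H=c['frame'].shape[0]; return H/2/np.tan(np.radians(c['vertical_fov'])/2)
def ray(c,u,v):
    f=K(c); d=np.array([(u-c['cx'])/f,(v-c['cy'])/f,1.0]); return np.array(c['rotation'])@d
def plane(c,u,v,z):
    d=ray(c,u,v); o=np.array(c['xyz']); return o+d*(z-o[2])/d[2]
def cloud(c):
    f=K(c);z=c['z_map'];v,u=np.mgrid[:z.shape[0],:z.shape[1]]
    P=np.stack([(u-c['cx'])/f*z,(v-c['cy'])/f*z,z],-1)@np.array(c['rotation']).T+np.array(c['xyz'])
    P[z==0]=np.nan; return P
def proj(c,p):
    q=np.array(c['rotation']).T@(np.array(p)-np.array(c['xyz'])); f=K(c); return q[:2]/q[2]*f+[c['cx'],c['cy']]
E
python3 - <<'E'
from h import *
import pickle
o=get_obs(); print(o)
for n in('scene','top'):
    c=capture(n); save(n+'0',c['frame'],1.4); pickle.dump(c,open(n+'0.pkl','wb'))
    print({k:(np.round(v,3).tolist() if k in('xyz','rotation') else v) for k,v in c.items() if k not in('frame','z_map')})
E
```

```text
pics
{'time': 0.0, 'joint_positions': array([ 1.01995624e+00,  3.42736526e-01,  1.52501749e+00,  3.10290041e-05,
        1.27537776e+00, -1.45980527e-01]), 'dq': array([ 8.45522513e-05, -1.20947946e-03, -5.43614197e-05, -4.58280902e-04,
        2.42325537e-04,  1.40799852e-03]), 'tau': array([-6.27962090e-04, -4.31254363e+01, -2.44211894e+01,  7.16717751e-02,
        5.62960468e-02, -1.46898501e-04]), 'tool_pos': array([206.5419458 , 482.23003294, 226.03762553]), 'tcp_rot': array([ 2.9763367 ,  1.56925692, -2.14092089]), 'contact_force': array([ 0.46653356, -0.03796148,  0.03445432]), 'moment': array([-0.00535159, -0.0005502 , -0.01977946]), 'grip_width': 91.72140341602699}
{'vertical_fov': 44.50305846843982, 'cx': 278.8845669457961, 'cy': 209.38925027693747, 'xyz': [1442.804, 399.911, 1240.139], 'rotation': [-2.443, -0.004, 2.011]}
{'vertical_fov': 55.089759622287794, 'cx': 278.3888215323504, 'cy': 209.83172569072752, 'xyz': [419.318, -1.368, 1057.325], 'rotation': [-2.993, 0.004, -1.547]}
```

```bash
cat > h2.py <<'E'
E
rm h2.py
python3 - <<'E'
s=open('h.py').read()
s=s.replace("def K(c)","from scipy.spatial.transform import Rotation as Ro\ndef RR(c): return Ro.from_euler('xyz',c['rotation']).as_matrix()\ndef K(c)").replace("np.array(c['rotation'])","RR(c)")
open('h.py','w').write(s)
E
```

```text
(no output)
```

View pics/scene0.png

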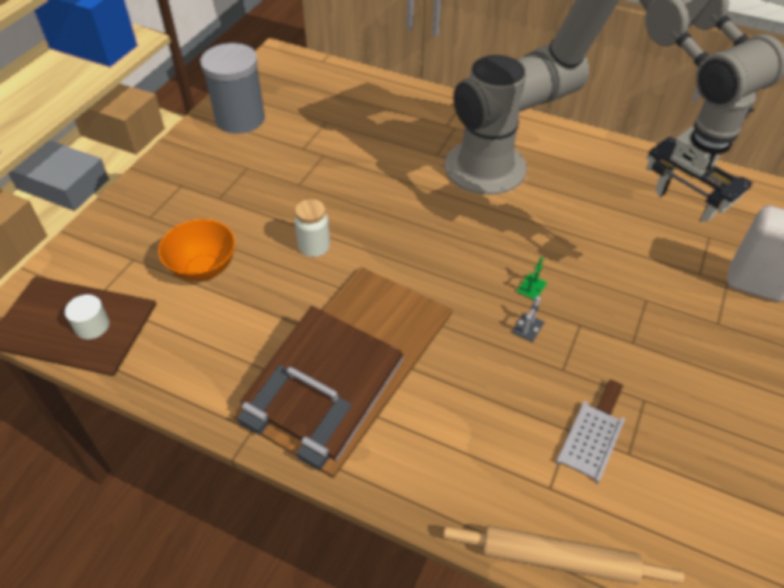

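View pics/top0.png

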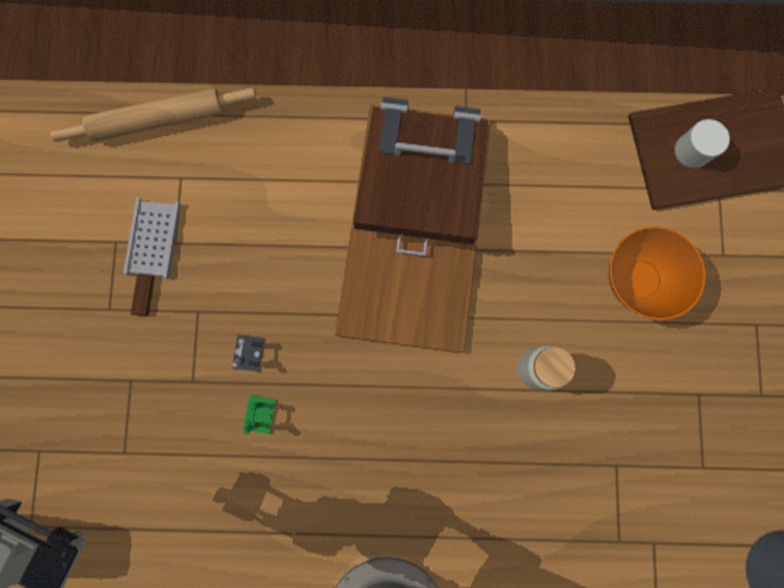

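```bash
python3 - <<'E'
from h import *
import pickle
t=pickle.load(open('top0.pkl','rb')); s=pickle.load(open('scene0.pkl','rb'))
a=cv2.resize(t['frame'][225:325,150:230],None,fx=5,fy=5,interpolation=cv2.INTER_CUBIC)
b=cv2.resize(s['frame'][175:255,350:414],None,fx=6.25,fy=6.25,interpolation=cv2.INTER_CUBIC)
save('crop_hooks',np.hstack([a,b]))
a=cv2.resize(t['frame'][70:260,230:360],None,fx=3,fy=3,interpolation=cv2.INTER_CUBIC)
b=cv2.resize(t['frame'][155:190,270:320],None,fx=8,fy=8,interpolation=cv2.INTER_CUBIC)
save('crop_press',a); save('crop_loop',b)
P=cloud(t)
for (u,v) in [(200,330),(243,235),(300,225),(290,140),(295,177),(260,155),(335,170)]:
    print((u,v),np.round(P[v,u],1))
E
```

```text
(200, 330) [263.5 198.8  -0.8]
(243, 235) [506.7  96.6  17.7]
(300, 225) [536.  -50.3  20. ]
(290, 140) [743.7 -18.8  80.6]
(295, 177) [663.7 -35.2  16.5]
(260, 155) [700.   54.9  91. ]
(335, 170) [ 668.4 -132.1   82.1]
```

View pics/crop_hooks.png

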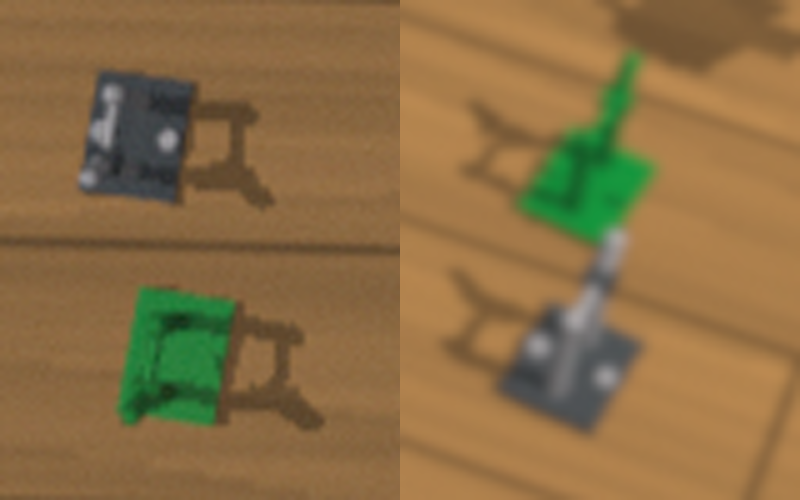

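View pics/crop_press.png

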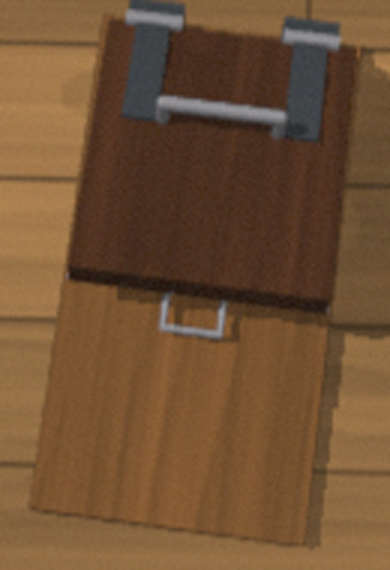

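View pics/crop_loop.png

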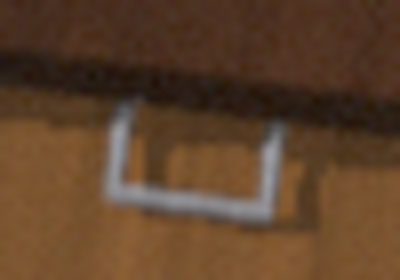

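```bash
python3 - <<'E'
from h import *
import pickle
t=pickle.load(open('top0.pkl','rb')); s=pickle.load(open('scene0.pkl','rb'))
def pr(n,c,u,v,z): p=plane(c,u,v,z); print(n,np.round(p,1)); return p
# board front corners (crop_press /3 + (230,70))
L=pr('boardFL',t,230+30/3,70+508/3,18); R=pr('boardFR',t,230+308/3,70+545/3,18)
d=(L-R); print('width',np.linalg.norm(d)); yaw=np.arctan2(-d[0],d[1]); print('press yaw',yaw)
o=(L+R)/2+190*np.array([np.cos(yaw),np.sin(yaw),0]); print('press origin',o)
# loop bar mask
f=t['frame'].astype(int); sub=f[155:190,270:320]
hsv=cv2.cvtColor(t['frame'],cv2.COLOR_RGB2HSV)
m=np.zeros(f.shape[:2],bool); m[160:190,275:315]=True
m&=(hsv[...,1]<70)&(hsv[...,2]>110)
v,u=np.nonzero(m); print('loop px',len(u),u.min(),u.max(),v.min(),v.max())
P=np.array([plane(t,a,b,32) for a,b in zip(u,v)])
R2=np.array([[np.cos(yaw),np.sin(yaw)],[-np.sin(yaw),np.cos(yaw)]])
q=(P[:,:2]-o[:2])@R2.T
print('loop in press frame', np.round(q.min(0),1),np.round(q.max(0),1))
bar=q[q[:,0]<q[:,0].min()+8]; 
k=np.polyfit(bar[:,1],bar[:,0],1); print('bar fit',k,bar.mean(0), 'y ext',bar[:,1].min(),bar[:,1].max())
for xx in range(int(q[:,0].min()),int(q[:,0].max()),4):
    z=q[(q[:,0]>=xx)&(q[:,0]<xx+4)]; print(xx,np.round(np.sort(z[:,1])[[0,-1]],1), len(z))
# hook plate
m2=np.zeros_like(m); m2[235:270,162:194]=True
m2&=(hsv[...,1]<90)&(hsv[...,2]<130)
cv2.imwrite('pics/m2.png',m2.astype(np.uint8)*255)
pc=[(170,239.4),(189,241.4),(185.6,265.4),(166.4,263)]
Q=np.array([pr('plate',t,a,b,4) for a,b in pc]); print('centre',Q.mean(0)); 
dx=(Q[0]+Q[1]-Q[2]-Q[3])/2; dy=(Q[0]+Q[3]-Q[1]-Q[2])/2
print(np.linalg.norm(dx),np.linalg.norm(dy),np.arctan2(dx[1],dx[0]),np.arctan2(-dy[0],dy[1]))
E
```

```text
boardFL [495.3 103.9  18. ]
boardFR [ 469.3 -135.4   18. ]
width 240.67855265147236
press yaw -0.10817357601242904
press origin [671.17785535 -36.28359263  18.        ]
loop px 84 283 304 170 181
loop in press frame [-22.6 -23.5] [ 5.1 32.4]
bar fit [-4.56785091e-03 -1.86081621e+01] [-18.64135491   7.26661977] y ext -21.59409421927095 31.385374554601405
-22 [-21.6  30.7] 27
-18 [-21.3  31.4] 22
-14 [-23.5  32.1] 9
-10 [-22.9  32.4] 7
-6 [-22.5  30.2] 6
-2 [-21.9  30.9] 6
2 [-21.6  31.2] 5
plate [491.8 288.6   4. ]
plate [487.7 238.6   4. ]
plate [425.3 243.8   4. ]
plate [430.3 294.1   4. ]
centre [458.78095246 266.27772647   4.        ]
62.134606221502224 50.375881360486765 -0.08628391048656522 -0.08948857525135571
```

```bash
cat >> h.py <<'E'
def Rt(yaw,a,flip=1):
    # tool x = forward*sin a - z*cos a ; tool z = flip * left
    f=np.array([np.cos(yaw),np.sin(yaw),0]);l=np.array([-np.sin(yaw),np.cos(yaw),0])
    x=f*np.sin(a)-np.array([0,0,1])*np.cos(a); z=flip*l; y=np.cross(z,x)
    return np.stack([x,y,z],1)
def go(pos,R,o=None):
    o=o or get_obs(); R0=Ro.from_euler('xyz',o['tcp_rot']).as_matrix()
    s=R0.T@(np.array(pos)-o['tool_pos'])/10; w=Ro.from_matrix(R0.T@R).as_rotvec()
    print('t %.2f'%o['time'],'shift cm',np.round(s,2),'turn',np.round(w,3),'|turn|deg',np.round(np.degrees(np.linalg.norm(w)),1))
PO=np.array([671.2,-36.3,0]);PY=-0.106
def W(x,y,z,o=PO,yaw=PY): return np.array([o[0]+x*np.cos(yaw)-y*np.sin(yaw),o[1]+x*np.sin(yaw)+y*np.cos(yaw),z])
E
python3 - <<'E'
from h import *
o=get_obs(); R0=Ro.from_euler('xyz',o['tcp_rot']).as_matrix(); print(np.round(R0,3)); 
a=np.radians(25)
d=np.array([np.sin(a),-np.cos(a)])
tgt=np.array([2.2,27]); pre=tgt-110*d; print(pre)
for fl in(1,-1): go(W(pre[0],4.5,pre[1]),Rt(PY,a,fl))
E
```

```text
[[-0.001 -0.919  0.394]
 [-0.001  0.394  0.919]
 [-1.     0.    -0.001]]
[-44.28800879 126.69385657]
t 0.10 shift cm [  9.97 -58.77 -30.23] turn [-0.294 -0.067 -0.433] |turn|deg 30.2
t 0.10 shift cm [  9.97 -58.77 -30.23] turn [ 2.781 -0.617  0.095] |turn|deg 163.3
```

```bash
python3 -m creep '[{"tx":0,"ty":-58.8,"tz":-30.2,"wx":-0.294,"wy":-0.067,"wz":-0.433,"gripper":1},{"tx":0,"ty":-58.8,"tz":-30.2,"wx":-0.294,"wy":-0.067,"wz":-0.433,"gripper":1},{"tx":0,"ty":-58.8,"tz":-30.2,"wx":-0.294,"wy":-0.067,"wz":-0.433,"gripper":1},{"tx":0,"ty":-58.8,"tz":-30.2,"wx":-0.294,"wy":-0.067,"wz":-0.433,"gripper":1},{"tx":0,"ty":-58.8,"tz":-30.2,"wx":-0.294,"wy":-0.067,"wz":-0.433,"gripper":1},{"tx":0,"ty":-58.8,"tz":-30.2,"wx":-0.294,"wy":-0.067,"wz":-0.433,"gripper":1},{"tx":0,"ty":-58.8,"tz":-30.2,"wx":-0.294,"wy":-0.067,"wz":-0.433,"gripper":1},{"tx":0,"ty":-58.8,"tz":-30.2,"wx":-0.294,"wy":-0.067,"wz":-0.433,"gripper":1}]'
python3 - <<'E'
from h import *
a=np.radians(25)
d=np.array([np.sin(a),-np.cos(a)])
tgt=np.array([2.2,27]); pre=tgt-110*d
go(W(pre[0],4.5,pre[1]),Rt(PY,a,1))
E
```

```text
time: 0.77
tool_pos: [419.7, 224.3, 226.7]
tcp_rot: [-1.567, 1.134, -0.101]
contact_force: [1.4, 0.2, -0.6]
grip_width: 43.2
t 0.77 shift cm [ 18.89 -16.9  -22.86] turn [0.001 0.002 0.001] |turn|deg 0.1
```

```bash
python3 -m creep '[{"tx":18.9,"ty":-16.9,"tz":-22.9,"gripper":1},{"tx":18.9,"ty":-16.9,"tz":-22.9,"gripper":1},{"tx":18.9,"ty":-16.9,"tz":-22.9,"gripper":1},{"tx":18.9,"ty":-16.9,"tz":-22.9,"gripper":1},{"tx":18.9,"ty":-16.9,"tz":-22.9,"gripper":1},{"tx":18.9,"ty":-16.9,"tz":-22.9,"gripper":1},{"tx":18.9,"ty":-16.9,"tz":-22.9,"gripper":1},{"tx":18.9,"ty":-16.9,"tz":-22.9,"gripper":1}]'
python3 - <<'E'
from h import *
import pickle
t=capture('top'); s=capture('scene'); 
pickle.dump((t,s),open('c1.pkl','wb'))
a=cv2.resize(t['frame'][120:220,230:360],None,fx=4,fy=4,interpolation=cv2.INTER_CUBIC)
save('a1',a); save('b1',s['frame'][150:350,150:350],3)
o=get_obs();print(o['tool_pos'],o['contact_force'],o['grip_width'],o['time'])
print('tcp px',proj(t,o['tool_pos']),proj(s,o['tool_pos']))
E
```

```text
[422.38559497 220.61232714 226.79249292] [-0.04056405  0.21062093  0.50067243] 34.987347637477974 0.8667
tcp px [171.57522733 265.89107408] [375.92497205 168.67084411]validation failed for argument at $[0]...
```

View pics/a1.png

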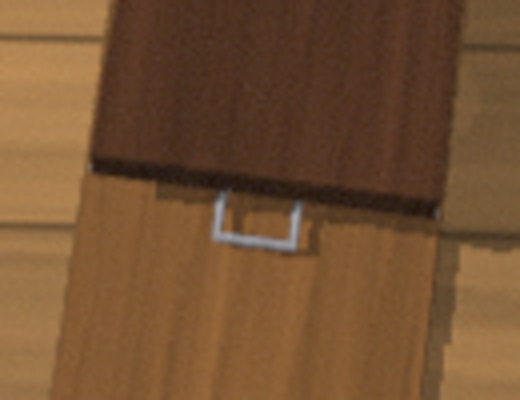

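View pics/b1.png

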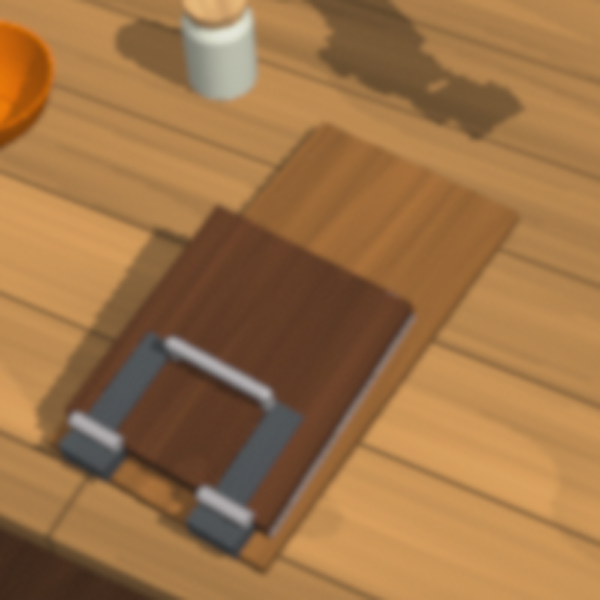

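The a1 crop shows the loop clear, with its bar at crop (255,243), and no arm in the way. The move was refused, probably because keys were missing, so I'll resend it with every key.

```bash
python3 -m creep '[{"tx":18.9,"ty":-16.9,"tz":-22.9,"wx":0,"wy":0,"wz":0,"gripper":1},{"tx":18.9,"ty":-16.9,"tz":-22.9,"wx":0,"wy":0,"wz":0,"gripper":1},{"tx":18.9,"ty":-16.9,"tz":-22.9,"wx":0,"wy":0,"wz":0,"gripper":1},{"tx":18.9,"ty":-16.9,"tz":-22.9,"wx":0,"wy":0,"wz":0,"gripper":1},{"tx":18.9,"ty":-16.9,"tz":-22.9,"wx":0,"wy":0,"wz":0,"gripper":1},{"tx":18.9,"ty":-16.9,"tz":-22.9,"wx":0,"wy":0,"wz":0,"gripper":1},{"tx":18.9,"ty":-16.9,"tz":-22.9,"wx":0,"wy":0,"wz":0,"gripper":1},{"tx":18.9,"ty":-16.9,"tz":-22.9,"wx":0,"wy":0,"wz":0,"gripper":1}]'
python3 - <<'E'
from h import *
import pickle
t=capture('top'); s=capture('scene'); 
pickle.dump((t,s),open('c1.pkl','wb'))
a=cv2.resize(t['frame'][120:220,230:360],None,fx=4,fy=4,interpolation=cv2.INTER_CUBIC)
save('a2',a); save('b2',s['frame'][150:350,150:350],3)
o=get_obs();print(o['tool_pos'],o['contact_force'],o['grip_width'],o['time'])
print('tcp px',proj(t,o['tool_pos']),proj(s,o['tool_pos']))
E
```

```text
time: 1.53
tool_pos: [622.5, -20.8, 127.8]
tcp_rot: [-1.565, 1.135, -0.1]
contact_force: [0.8, -0.5, 0.4]
grip_width: 0.1
[623.97870855 -23.56677878 126.36114635] [-0.49556353  0.53397769 -0.80755451] 0.36866199223680873 1.6333
tcp px [291.4807137  182.68156672] [265.08871895 213.3056388 ]
```

View pics/b2.png

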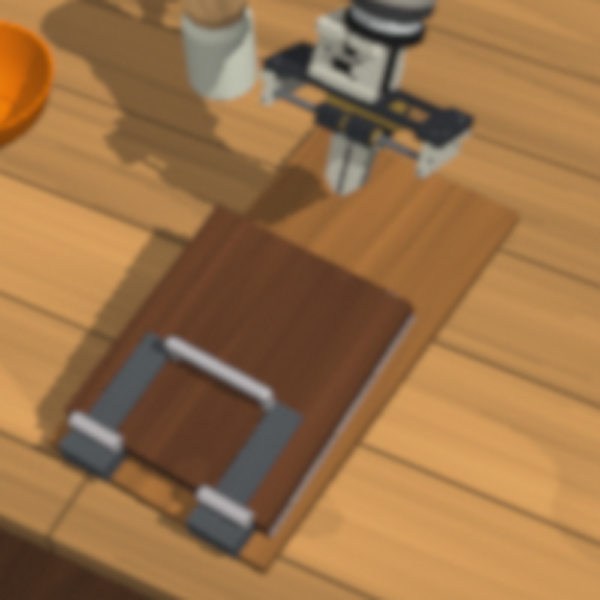

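View pics/a2.png

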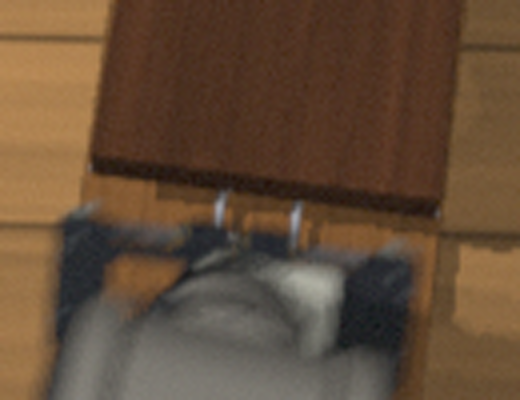

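Scene b2 shows the tapered closed fingertips at crop (345,185), on the loop's line. Next I approach along the tool axis.

```bash
python3 - <<'E'
from h import *
a=np.radians(25)
go(W(2.2,4.5,27),Rt(PY,a,1))
E
python3 -m creep '[{"tx":3,"ty":0,"tz":0,"wx":0,"wy":0,"wz":0,"gripper":1},{"tx":5,"ty":0,"tz":0,"wx":0,"wy":0,"wz":0,"gripper":1},{"tx":6,"ty":0,"tz":0,"wx":0,"wy":0,"wz":0,"gripper":1},{"tx":6,"ty":0,"tz":0,"wx":0,"wy":0,"wz":0,"gripper":1}]'
python3 - <<'E'
from h import *
a=np.radians(25)
go(W(2.2,4.5,27),Rt(PY,a,1)); print(get_obs()['tool_pos'],W(2.2,4.5,27))
E
```

```text
t 1.63 shift cm [11.14 -0.4  -0.32] turn [-0.004  0.    -0.002] |turn|deg 0.3
time: 1.97
tool_pos: [646.0, -21.3, 72.0]
tcp_rot: [-1.565, 1.139, -0.099]
contact_force: [-0.5, -0.9, -0.6]
grip_width: 0.4
t 1.97 shift cm [ 5.29 -0.73 -0.79] turn [ 0.     0.003 -0.004] |turn|deg 0.3
[646.02254611 -21.32310741  71.97078601] [673.86375921 -32.05802088  27.        ]
```

```bash
python3 -m creep '[{"tx":0,"ty":-0.5,"tz":-0.6,"wx":0,"wy":0,"wz":0,"gripper":1},{"tx":0,"ty":-0.5,"tz":-0.6,"wx":0,"wy":0,"wz":0,"gripper":1},{"tx":0,"ty":-0.5,"tz":-0.6,"wx":0,"wy":0,"wz":0,"gripper":1}]'
python3 - <<'E'
from h import *
a=np.radians(25)
go(W(2.2,4.5,27),Rt(PY,a,1)); print(get_obs()['tool_pos'],W(2.2,4.5,27))
t=capture('top'); s=capture('scene')
save('a3',t['frame'][120:220,230:360],4); save('b3',s['frame'][180:280,200:300],6)
E
```

```text
time: 2.22
tool_pos: [651.8, -29.3, 78.5]
tcp_rot: [-1.567, 1.131, -0.102]
contact_force: [0.3, -0.4, -0.1]
grip_width: 0.4
t 2.22 shift cm [ 5.61  0.18 -0.05] turn [-0.     0.002  0.003] |turn|deg 0.2
[651.77723909 -29.27550032  78.49093114] [673.86375921 -32.05802088  27.        ]
```

View pics/b3.png

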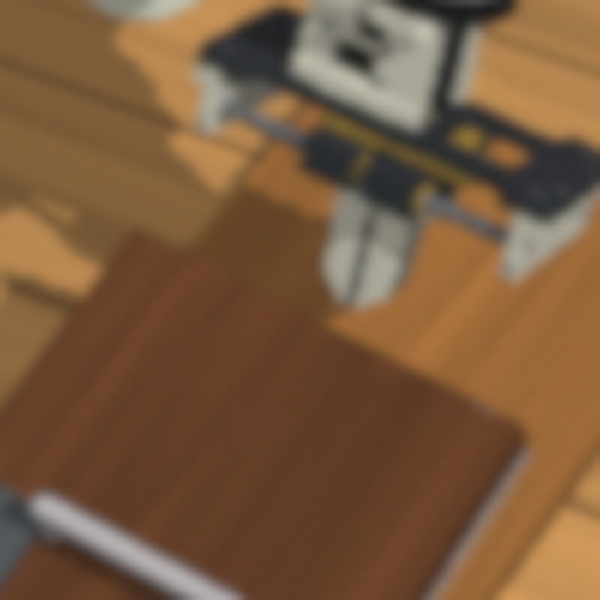

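View pics/a3.png

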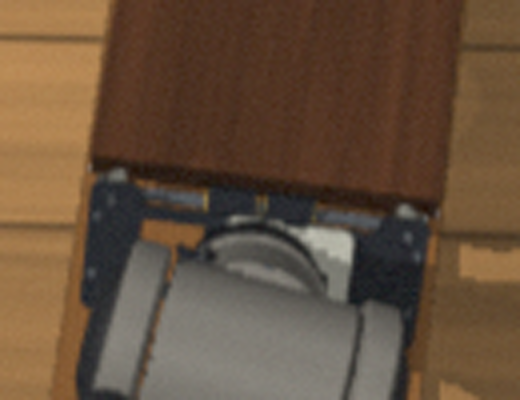

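```bash
python3 -m creep '[{"tx":2,"ty":0.1,"tz":0,"wx":0,"wy":0,"wz":0,"gripper":1},{"tx":3.5,"ty":0.2,"tz":0,"wx":0,"wy":0,"wz":0,"gripper":1},{"tx":3.5,"ty":0.2,"tz":0,"wx":0,"wy":0,"wz":0,"gripper":1},{"tx":3.5,"ty":0.2,"tz":0,"wx":0,"wy":0,"wz":0,"gripper":1}]'
python3 - <<'E'
from h import *
a=np.radians(25)
go(W(2.2,4.5,27),Rt(PY,a,1)); print(get_obs()['contact_force'])
E
```

```text
time: 2.65
tool_pos: [663.5, -30.3, 43.9]
tcp_rot: [-1.566, 1.135, -0.101]
contact_force: [1.1, -0.3, 0.8]
grip_width: 0.0
t 2.65 shift cm [ 1.98 -0.24 -0.06] turn [-0.     0.002 -0.001] |turn|deg 0.1
[ 1.10098425 -0.26381119  0.80756786]
```

```bash
python3 -m creep '[{"tx":1,"ty":-0.2,"tz":0,"wx":0,"wy":0,"wz":0,"gripper":1},{"tx":1.9,"ty":-0.2,"tz":0,"wx":0,"wy":0,"wz":0,"gripper":1},{"tx":1.9,"ty":-0.2,"tz":0,"wx":0,"wy":0,"wz":0,"gripper":1}]'
python3 - <<'E'
from h import *
a=np.radians(25)
go(W(2.2,4.5,27),Rt(PY,a,1)); print(get_obs()['contact_force'])
t=capture('top'); s=capture('scene')
save('a4',t['frame'][120:220,230:360],4); save('b4',s['frame'][180:280,200:300],6)
E
```

```text
time: 2.9
tool_pos: [673.9, -31.5, 26.7]
tcp_rot: [-1.566, 1.135, -0.102]
contact_force: [-1.0, 0.8, -0.8]
grip_width: 0.2
t 2.90 shift cm [-0.03 -0.01 -0.05] turn [-0.001  0.002 -0.001] |turn|deg 0.1
[-0.97439978  0.77469354 -0.79268104]
```

View pics/b4.png

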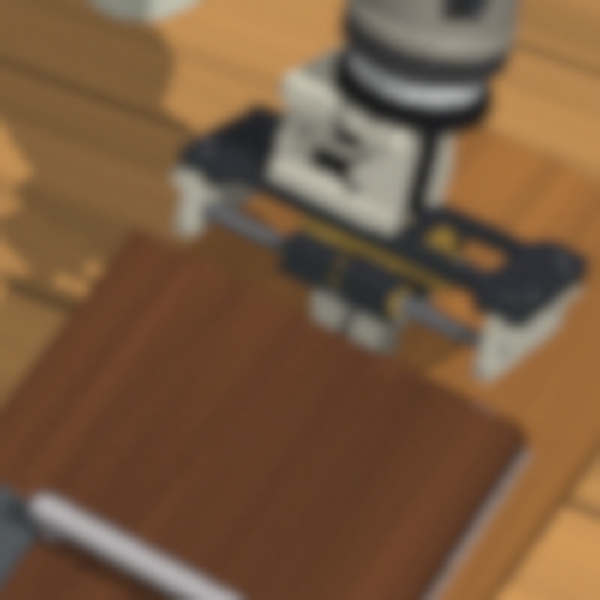

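```bash
python3 -m creep '[{"tx":-0.17,"ty":0.36,"tz":0,"wx":0,"wy":0,"wz":0,"gripper":1},{"tx":-0.17,"ty":0.36,"tz":0,"wx":0,"wy":0,"wz":0,"gripper":1},{"tx":-0.17,"ty":0.36,"tz":0,"wx":0,"wy":0,"wz":0,"gripper":1}]'
```

```text
time: 3.25
tool_pos: [669.9, -31.1, 28.3]
tcp_rot: [-1.567, 1.133, -0.102]
contact_force: [0.9, -0.6, 0.4]
grip_width: 0.6
```

```bash
python3 -m creep '[{"tx":-0.25,"ty":0.54,"tz":0,"wx":0,"wy":0,"wz":0,"gripper":1},{"tx":-0.5,"ty":1.09,"tz":0,"wx":0,"wy":0,"wz":0,"gripper":1},{"tx":-0.63,"ty":1.36,"tz":0,"wx":0,"wy":0,"wz":0,"gripper":1},{"tx":-0.63,"ty":1.36,"tz":0,"wx":0,"wy":0,"wz":0,"gripper":1},{"tx":-0.63,"ty":1.36,"tz":0,"wx":0,"wy":0,"wz":0,"gripper":1},{"tx":-0.63,"ty":1.36,"tz":0,"wx":0,"wy":0,"wz":0,"gripper":1},{"tx":-0.63,"ty":1.36,"tz":0,"wx":0,"wy":0,"wz":0,"gripper":1},{"tx":-0.63,"ty":1.36,"tz":0,"wx":0,"wy":0,"wz":0,"gripper":1}]'
python3 - <<'E'
from h import *
t=capture('top'); s=capture('scene')
save('a5',t['frame'][120:220,230:360],4); save('b5',s['frame'][180:280,200:300],6)
P=cloud(t)
print('panel pts',[np.round(P[y,x],1) for y,x in [(150,275),(150,330)]], get_obs()['contact_force'])
import pickle
P0=cloud(pickle.load(open('top0.pkl','rb'))); print([np.round(P0[y,x],1) for y,x in [(150,275),(150,330)]])
E
```

```text
time: 3.92
tool_pos: [658.5, -30.4, 30.4]
tcp_rot: [-1.569, 1.125, -0.104]
contact_force: [9.4, -0.8, -0.2]
grip_width: 0.6
panel pts [array([714.9,  18.2,  86.7]), array([ 720.6, -119.8,   78.6])] [ 9.46746999 -1.33323051  0.40368789]
[array([714.8,  18.2,  87.3]), array([ 719.5, -119.4,   82.1])]
```

View pics/a5.png

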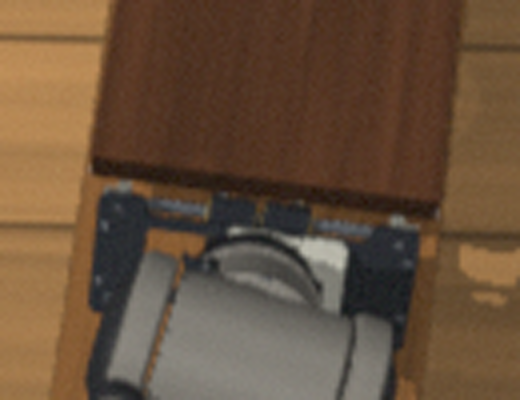

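View pics/b5.png

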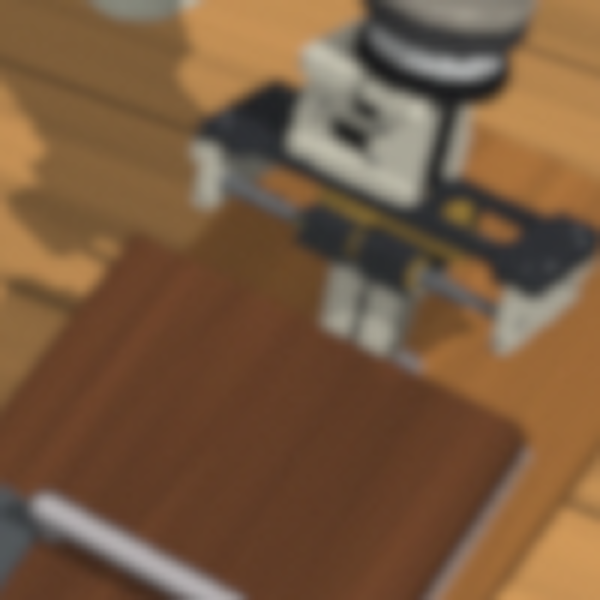

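```bash
python3 -m creep '[{"tx":0.0,"ty":0.6,"tz":0,"wx":0,"wy":0,"wz":0,"gripper":1},{"tx":-0.2,"ty":1.1,"tz":0,"wx":0,"wy":0,"wz":0,"gripper":1},{"tx":-0.36,"ty":1.49,"tz":0,"wx":0,"wy":0,"wz":0,"gripper":1},{"tx":-0.36,"ty":1.49,"tz":0,"wx":0,"wy":0,"wz":0,"gripper":1},{"tx":-0.36,"ty":1.49,"tz":0,"wx":0,"wy":0,"wz":0,"gripper":1},{"tx":-0.36,"ty":1.49,"tz":0,"wx":0,"wy":0,"wz":0,"gripper":1},{"tx":-0.36,"ty":1.49,"tz":0,"wx":0,"wy":0,"wz":0,"gripper":1},{"tx":-0.36,"ty":1.49,"tz":0,"wx":0,"wy":0,"wz":0,"gripper":1}]'
python3 - <<'E'
from h import *
t=capture('top'); s=capture('scene')
save('a6',t['frame'][120:220,230:360],4); save('b6',s['frame'][180:280,200:300],6)
print(get_obs()['contact_force'],get_obs()['tool_pos'])
for c in(t,):
    P=cloud(c); q=P[145:158,265:335].reshape(-1,3); print(np.nanmean(q,0))
import pickle
print(np.nanmean(cloud(pickle.load(open('top0.pkl','rb')))[145:158,265:335].reshape(-1,3),0))
E
```

```text
time: 4.68
tool_pos: [645.2, -28.9, 30.7]
tcp_rot: [-1.566, 1.135, -0.101]
contact_force: [7.5, -0.7, 2.2]
grip_width: 0.5
[ 8.53577304 -1.28687686  2.0227779 ] [645.23683777 -28.86663716  30.70628737]
[715.67441008 -43.31205762  80.5524634 ]
[714.48505838 -43.11018046  84.40891777]
```

View pics/b6.png

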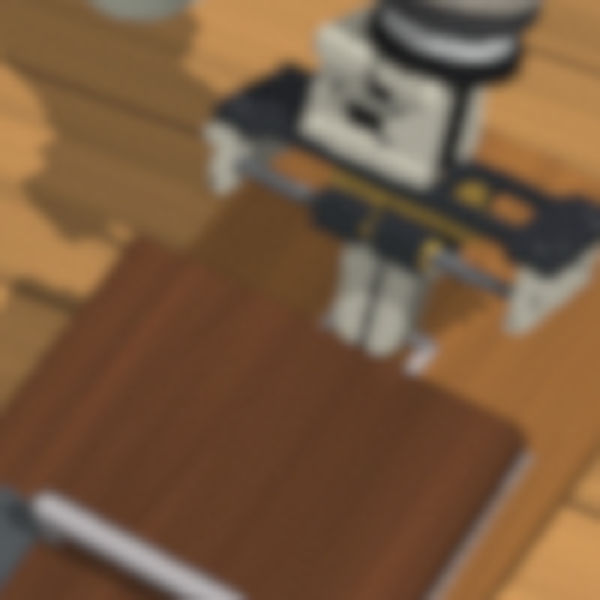

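```bash
python3 -m creep '[{"tx":0.1,"ty":0.6,"tz":0,"wx":0,"wy":0,"wz":0.06,"gripper":1},{"tx":-0.06,"ty":1.1,"tz":0,"wx":0,"wy":0,"wz":0.12,"gripper":1},{"tx":-0.23,"ty":1.44,"tz":0,"wx":0,"wy":0,"wz":0.17,"gripper":1},{"tx":-0.23,"ty":1.44,"tz":0,"wx":0,"wy":0,"wz":0.17,"gripper":1},{"tx":-0.23,"ty":1.44,"tz":0,"wx":0,"wy":0,"wz":0.17,"gripper":1},{"tx":-0.23,"ty":1.44,"tz":0,"wx":0,"wy":0,"wz":0.17,"gripper":1},{"tx":-0.23,"ty":1.44,"tz":0,"wx":0,"wy":0,"wz":0.17,"gripper":1},{"tx":-0.23,"ty":1.44,"tz":0,"wx":0,"wy":0,"wz":0.17,"gripper":1}]'
python3 - <<'E'
from h import *
t=capture('top'); s=capture('scene')
save('b7',s['frame'][180:280,200:300],6)
print(get_obs()['contact_force'],get_obs()['tool_pos'])
print(np.nanmean(cloud(t)[145:158,265:335].reshape(-1,3),0))
go(get_obs()['tool_pos'],Rt(PY,np.radians(15)))
E
```

```text
time: 5.45
tool_pos: [634.4, -28.1, 28.4]
tcp_rot: [-1.566, 1.296, -0.101]
contact_force: [12.2, -2.4, 4.0]
grip_width: 0.7
[11.9689021  -1.68204781  3.98313189] [634.33180093 -28.04626677  28.3244178 ]
[716.08811952 -43.37796431  79.21544397]
t 5.55 shift cm [0. 0. 0.] turn [-0.     0.001  0.012] |turn|deg 0.7
```

View pics/b7.png

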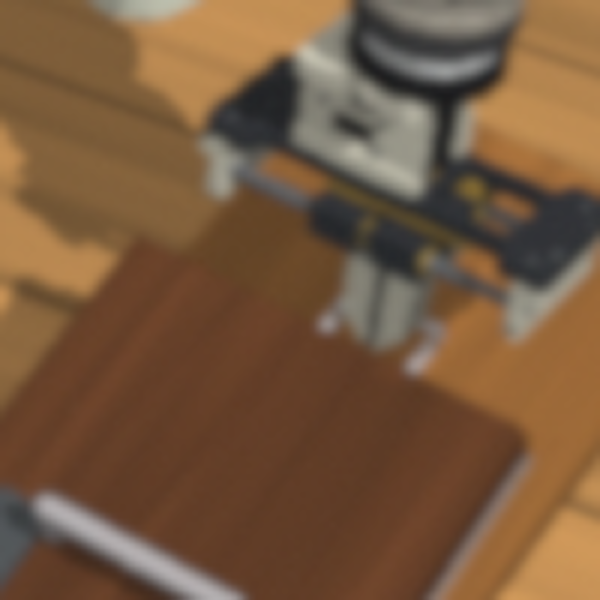

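```bash
python3 -m creep '[{"tx":0.0,"ty":0.6,"tz":0,"wx":0,"wy":0,"wz":0,"gripper":1},{"tx":-0.1,"ty":1.1,"tz":0,"wx":0,"wy":0,"wz":0,"gripper":1},{"tx":-0.22,"ty":1.6,"tz":0,"wx":0,"wy":0,"wz":0,"gripper":1},{"tx":-0.22,"ty":1.6,"tz":0,"wx":0,"wy":0,"wz":0,"gripper":1},{"tx":-0.22,"ty":1.6,"tz":0,"wx":0,"wy":0,"wz":0,"gripper":1},{"tx":-0.22,"ty":1.6,"tz":0,"wx":0,"wy":0,"wz":0,"gripper":1},{"tx":-0.22,"ty":1.6,"tz":0,"wx":0,"wy":0,"wz":0,"gripper":1},{"tx":-0.22,"ty":1.6,"tz":0,"wx":0,"wy":0,"wz":0,"gripper":1}]'
python3 - <<'E'
from h import *
t=capture('top'); s=capture('scene')
save('b8',s['frame'][180:280,200:300],6)
print(get_obs()['contact_force'],get_obs()['tool_pos'])
print(np.nanmean(cloud(t)[145:158,265:335].reshape(-1,3),0))
E
```

```text
time: 6.22
tool_pos: [618.9, -26.3, 26.7]
tcp_rot: [-1.566, 1.295, -0.101]
contact_force: [12.2, -1.0, 6.0]
grip_width: 0.7
[11.64301038 -2.14527017  6.00708899] [618.94009671 -26.33258298  26.75336231]
[716.61299693 -43.23670372  77.38228668]
```

View pics/b8.png

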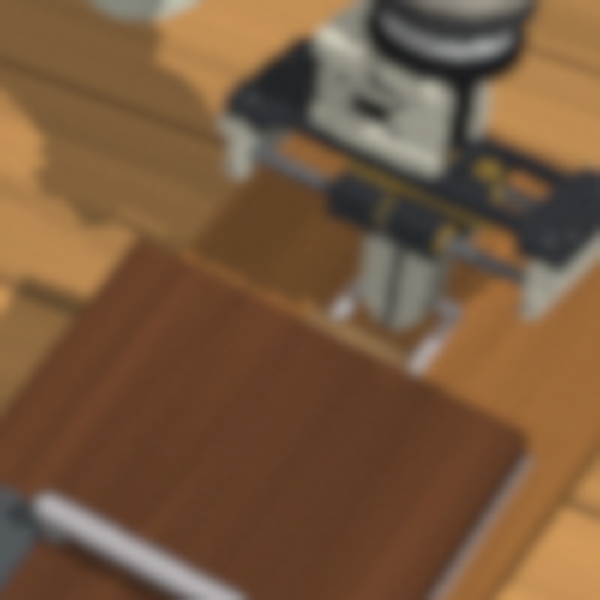

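```bash
python3 -m creep '[{"tx":-0.15,"ty":0.5,"tz":0,"wx":0,"wy":0,"wz":0.04,"gripper":1},{"tx":-0.27,"ty":1.0,"tz":0,"wx":0,"wy":0,"wz":0.08,"gripper":1},{"tx":-0.4,"ty":1.5,"tz":0,"wx":0,"wy":0,"wz":0.1,"gripper":1},{"tx":-0.4,"ty":1.5,"tz":0,"wx":0,"wy":0,"wz":0.1,"gripper":1},{"tx":-0.4,"ty":1.5,"tz":0,"wx":0,"wy":0,"wz":0.1,"gripper":1},{"tx":-0.4,"ty":1.5,"tz":0,"wx":0,"wy":0,"wz":0.1,"gripper":1},{"tx":-0.4,"ty":1.5,"tz":0,"wx":0,"wy":0,"wz":0.1,"gripper":1},{"tx":-0.4,"ty":1.5,"tz":0,"wx":0,"wy":0,"wz":0.1,"gripper":1}]'
python3 - <<'E'
from h import *
t=capture('top'); s=capture('scene')
save('b9',s['frame'][180:280,200:300],6)
print(get_obs()['contact_force'],get_obs()['tool_pos'])
print(np.nanmean(cloud(t)[145:158,265:335].reshape(-1,3),0))
E
```

```text
time: 6.98
tool_pos: [604.3, -24.8, 26.8]
tcp_rot: [-1.563, 1.394, -0.098]
contact_force: [13.6, -1.7, 7.8]
grip_width: 0.3
[13.09889133 -1.59069087  7.39954882] [604.2854693  -24.78165323  26.80912551]
[717.75974632 -43.41787676  73.66520507]
```

View pics/b9.png

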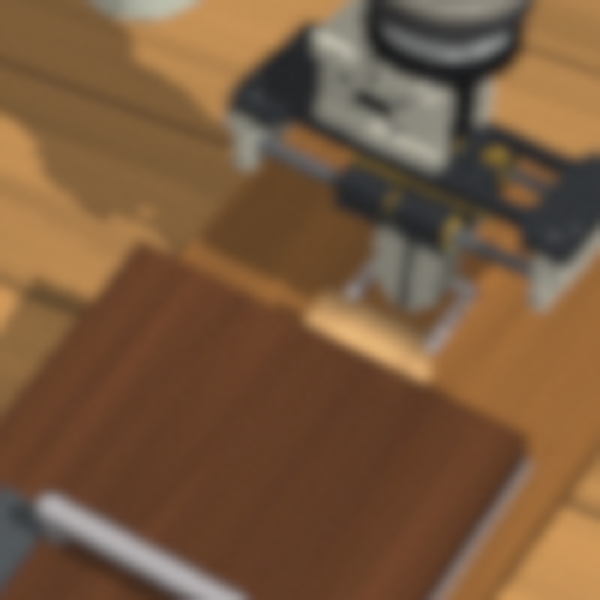

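```bash
python3 -m creep '[{"tx":-0.15,"ty":0.5,"tz":0,"wx":0,"wy":0,"wz":0,"gripper":1},{"tx":-0.27,"ty":1.0,"tz":0,"wx":0,"wy":0,"wz":0,"gripper":1},{"tx":-0.36,"ty":1.46,"tz":0,"wx":0,"wy":0,"wz":0,"gripper":1},{"tx":-0.36,"ty":1.46,"tz":0,"wx":0,"wy":0,"wz":0,"gripper":1},{"tx":-0.36,"ty":1.46,"tz":0,"wx":0,"wy":0,"wz":0,"gripper":1},{"tx":-0.36,"ty":1.46,"tz":0,"wx":0,"wy":0,"wz":0,"gripper":1},{"tx":-0.36,"ty":1.46,"tz":0,"wx":0,"wy":0,"wz":0,"gripper":1},{"tx":-0.36,"ty":1.46,"tz":0,"wx":0,"wy":0,"wz":0,"gripper":1}]'
python3 - <<'E'
from h import *
t=capture('top'); s=capture('scene')
print(get_obs()['contact_force'],get_obs()['tool_pos'])
print(np.nanmean(cloud(t)[145:158,265:335].reshape(-1,3),0))
E
python3 -m creep '[{"tx":-0.1,"ty":0.5,"tz":0,"wx":0,"wy":0,"wz":0,"gripper":1},{"tx":-0.2,"ty":1.0,"tz":0,"wx":0,"wy":0,"wz":0,"gripper":1},{"tx":-0.3,"ty":1.48,"tz":0,"wx":0,"wy":0,"wz":0,"gripper":1},{"tx":-0.3,"ty":1.48,"tz":0,"wx":0,"wy":0,"wz":0,"gripper":1},{"tx":-0.3,"ty":1.48,"tz":0,"wx":0,"wy":0,"wz":0,"gripper":1},{"tx":-0.3,"ty":1.48,"tz":0,"wx":0,"wy":0,"wz":0,"gripper":1},{"tx":-0.3,"ty":1.48,"tz":0,"wx":0,"wy":0,"wz":0,"gripper":1},{"tx":-0.3,"ty":1.48,"tz":0,"wx":0,"wy":0,"wz":0,"gripper":1}]'
python3 - <<'E'
from h import *
t=capture('top'); s=capture('scene')
save('b10',s['frame'][180:280,200:300],6)
print(get_obs()['contact_force'],get_obs()['tool_pos'])
print(np.nanmean(cloud(t)[145:158,265:335].reshape(-1,3),0))
E
```

```text
time: 7.75
tool_pos: [587.7, -22.9, 27.2]
tcp_rot: [-1.561, 1.397, -0.096]
contact_force: [9.9, -1.3, 7.7]
grip_width: 0.2
[ 9.70804212 -1.12898403  7.86944916] [587.71205252 -22.83193805  27.19719493]
[719.04372275 -43.7699761   69.42659015]
time: 8.52
tool_pos: [571.9, -21.1, 27.2]
tcp_rot: [-1.561, 1.399, -0.095]
contact_force: [7.7, -1.2, 5.7]
grip_width: 0.6
[8.77350325 0.03936066 6.52020715] [571.90979234 -21.15055184  27.2419538 ]
[720.17092551 -43.80764022  65.66735704]
```

View pics/b10.png

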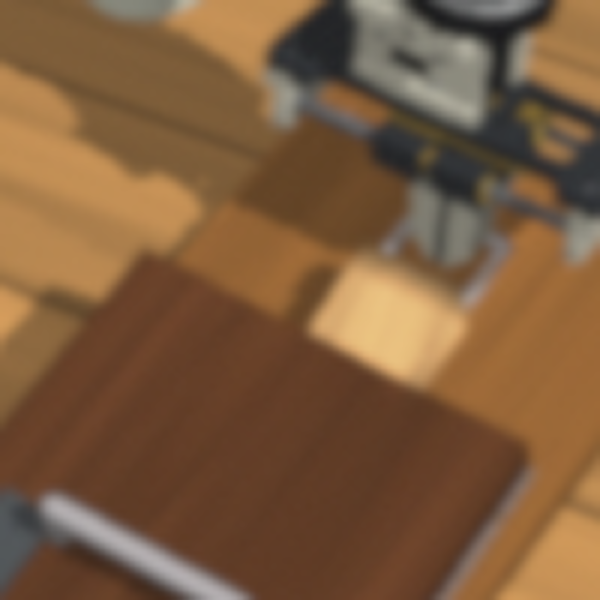

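```bash
python3 -m creep '[{"tx":-0.16,"ty":0.75,"tz":0,"wx":0,"wy":0,"wz":0,"gripper":1},{"tx":-0.3,"ty":1.5,"tz":0,"wx":0,"wy":0,"wz":0,"gripper":1},{"tx":-0.3,"ty":1.5,"tz":0,"wx":0,"wy":0,"wz":0,"gripper":1},{"tx":-0.3,"ty":1.5,"tz":0,"wx":0,"wy":0,"wz":0,"gripper":1},{"tx":-0.3,"ty":1.5,"tz":0,"wx":0,"wy":0,"wz":0,"gripper":1},{"tx":-0.3,"ty":1.5,"tz":0,"wx":0,"wy":0,"wz":0,"gripper":1},{"tx":-0.3,"ty":1.5,"tz":0,"wx":0,"wy":0,"wz":0,"gripper":1},{"tx":-0.3,"ty":1.5,"tz":0,"wx":0,"wy":0,"wz":0,"gripper":1}]'
python3 - <<'E'
from h import *
t=capture('top'); s=capture('scene');t=capture('top'); s=capture('scene')
print(get_obs()['contact_force'],get_obs()['tool_pos'])
print(np.nanmean(cloud(t)[145:158,265:335].reshape(-1,3),0))
E
python3 -m creep '[{"tx":-0.16,"ty":0.75,"tz":0,"wx":0,"wy":0,"wz":0,"gripper":1},{"tx":-0.3,"ty":1.5,"tz":0,"wx":0,"wy":0,"wz":0,"gripper":1},{"tx":-0.3,"ty":1.5,"tz":0,"wx":0,"wy":0,"wz":0,"gripper":1},{"tx":-0.3,"ty":1.5,"tz":0,"wx":0,"wy":0,"wz":0,"gripper":1},{"tx":-0.3,"ty":1.5,"tz":0,"wx":0,"wy":0,"wz":0,"gripper":1},{"tx":-0.3,"ty":1.5,"tz":0,"wx":0,"wy":0,"wz":0,"gripper":1},{"tx":-0.3,"ty":1.5,"tz":0,"wx":0,"wy":0,"wz":0,"gripper":1},{"tx":-0.3,"ty":1.5,"tz":0,"wx":0,"wy":0,"wz":0,"gripper":1}]'
python3 - <<'E'
from h import *
t=capture('top'); s=capture('scene');t=capture('top'); s=capture('scene')
save('b11',s['frame'][160:280,200:320],5)
print(get_obs()['contact_force'],get_obs()['tool_pos'])
print(np.nanmean(cloud(t)[145:158,265:335].reshape(-1,3),0))
E
```

```text
time: 9.28
tool_pos: [555.5, -19.3, 27.2]
tcp_rot: [-1.559, 1.402, -0.094]
contact_force: [5.8, -0.9, 6.5]
grip_width: 0.5
[ 5.6348878  -0.596338    6.29206106] [555.47076019 -19.29509072  27.19821979]
[721.31090092 -43.78648162  61.93137273]
time: 10.15
tool_pos: [539.3, -17.6, 27.1]
tcp_rot: [-1.559, 1.405, -0.093]
contact_force: [4.6, -0.5, 5.6]
grip_width: 0.6
[ 4.90958388 -0.83867709  5.90316524] [539.34853044 -17.53610601  27.12443919]
[722.40085586 -44.31192426  58.12508901]
```

View pics/b11.png

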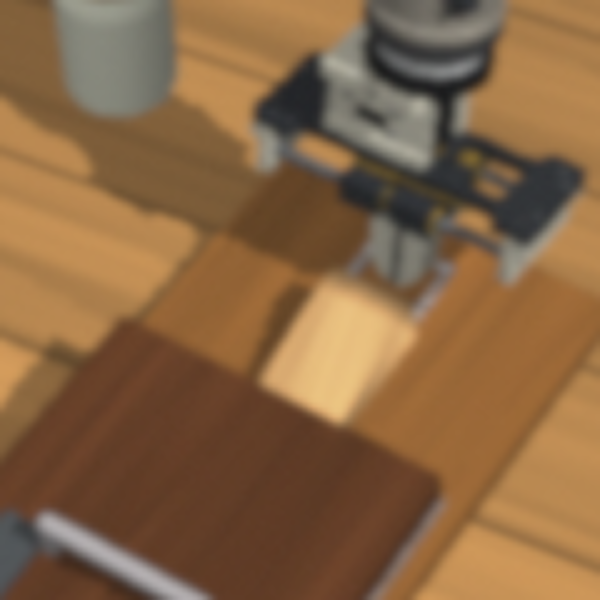

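```bash
python3 -m creep '[{"tx":-0.2,"ty":0.65,"tz":0,"wx":0,"wy":0,"wz":0,"gripper":1},{"tx":-0.4,"ty":1.3,"tz":0,"wx":0,"wy":0,"wz":0,"gripper":1},{"tx":-0.4,"ty":1.3,"tz":0,"wx":0,"wy":0,"wz":0,"gripper":1},{"tx":-0.4,"ty":1.3,"tz":0,"wx":0,"wy":0,"wz":0,"gripper":1},{"tx":-0.4,"ty":1.3,"tz":0,"wx":0,"wy":0,"wz":0,"gripper":1},{"tx":-0.4,"ty":1.3,"tz":0,"wx":0,"wy":0,"wz":0,"gripper":1},{"tx":-0.4,"ty":1.3,"tz":0,"wx":0,"wy":0,"wz":0,"gripper":1},{"tx":-0.4,"ty":1.3,"tz":0,"wx":0,"wy":0,"wz":0,"gripper":1}]'
python3 - <<'E'
from h import *
t=capture('top'); s=capture('scene');t=capture('top'); s=capture('scene')
save('b12',s['frame'][160:280,200:320],5)
print(get_obs()['contact_force'],get_obs()['tool_pos'])
print(np.nanmean(cloud(t)[145:158,265:335].reshape(-1,3),0))
E
```

```text
time: 11.02
tool_pos: [525.2, -16.0, 28.0]
tcp_rot: [-1.557, 1.407, -0.092]
contact_force: [6.4, -1.1, -2.2]
grip_width: 0.4
[ 5.7517387  -0.99243574 -0.89577267] [525.2083419  -15.98297861  28.01125278]
[723.41284934 -44.30310113  54.98713858]
```

View pics/b12.png

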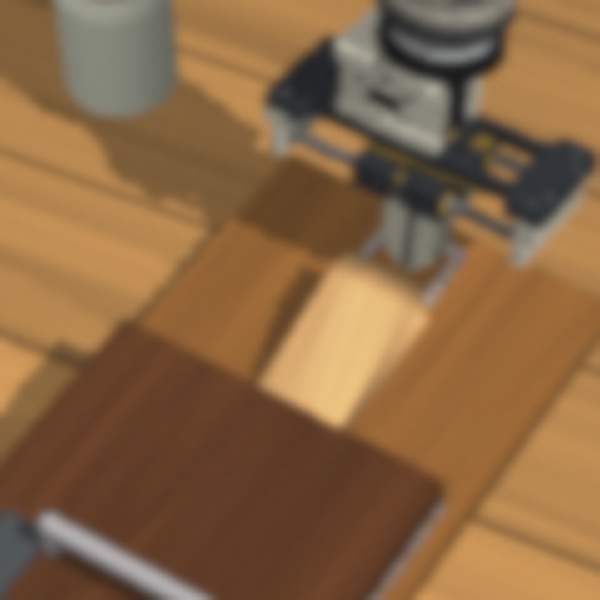

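```bash
python3 -m creep '[{"tx":-0.12,"ty":0.65,"tz":0,"wx":0,"wy":0,"wz":0,"gripper":1},{"tx":-0.23,"ty":1.3,"tz":0,"wx":0,"wy":0,"wz":0,"gripper":1},{"tx":-0.23,"ty":1.3,"tz":0,"wx":0,"wy":0,"wz":0,"gripper":1},{"tx":-0.23,"ty":1.3,"tz":0,"wx":0,"wy":0,"wz":0,"gripper":1},{"tx":-0.23,"ty":1.3,"tz":0,"wx":0,"wy":0,"wz":0,"gripper":1},{"tx":-0.23,"ty":1.3,"tz":0,"wx":0,"wy":0,"wz":0,"gripper":1},{"tx":-0.23,"ty":1.3,"tz":0,"wx":0,"wy":0,"wz":0,"gripper":1},{"tx":-0.23,"ty":1.3,"tz":0,"wx":0,"wy":0,"wz":0,"gripper":1}]'
python3 - <<'E'
from h import *
t=capture('top'); s=capture('scene');t=capture('top'); s=capture('scene')
save('b13',s['frame'][160:280,200:320],5)
print(get_obs()['contact_force'],get_obs()['tool_pos'])
print(np.nanmean(cloud(t)[145:158,265:335].reshape(-1,3),0))
E
```

```text
time: 11.88
tool_pos: [510.0, -14.2, 27.2]
tcp_rot: [-1.554, 1.412, -0.089]
contact_force: [0.2, 0.0, 0.1]
grip_width: 0.3
[ 0.01235647 -0.08440212 -0.30605839] [510.0588616  -14.19086276  27.26781311]
[725.15592497 -44.5224337   49.31762018]
```

View pics/b13.png

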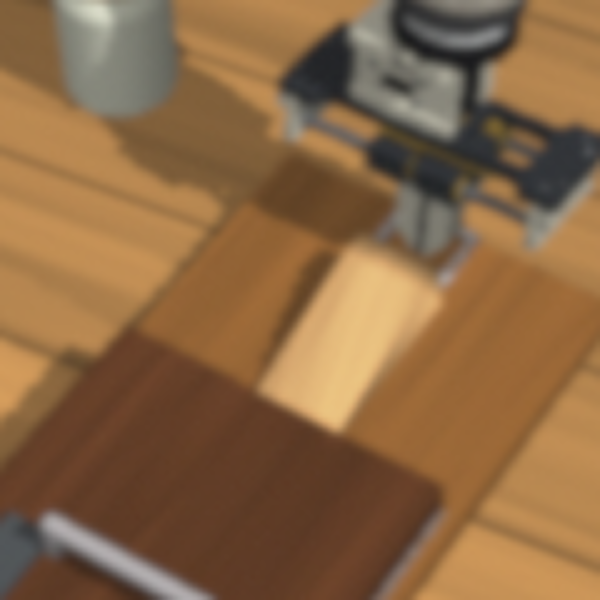

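```bash
python3 -m creep '[{"tx":0,"ty":-0.4,"tz":0,"wx":0,"wy":0,"wz":0,"gripper":1},{"tx":0,"ty":-0.4,"tz":0,"wx":0,"wy":0,"wz":0,"gripper":1},{"tx":-2,"ty":-0.4,"tz":0,"wx":0,"wy":0,"wz":0,"gripper":1},{"tx":-5,"ty":-0.4,"tz":0,"wx":0,"wy":0,"wz":0,"gripper":1},{"tx":-9,"ty":0,"tz":0,"wx":0,"wy":0,"wz":0,"gripper":-1},{"tx":-13,"ty":4,"tz":0,"wx":0,"wy":0,"wz":0,"gripper":-1},{"tx":-13,"ty":8,"tz":0,"wx":0,"wy":0,"wz":0.15,"gripper":-1},{"tx":-13,"ty":10,"tz":0,"wx":0,"wy":0,"wz":0.15,"gripper":-1}]'
python3 - <<'E'
from h import *
import pickle
t=capture('top'); s=capture('scene'); pickle.dump((t,s),open('c2.pkl','wb'))
save('a14',t['frame'][140:300,150:380],3.4); save('b14',s['frame'][130:280,200:400],4)
E
```

```text
time: 12.75
tool_pos: [391.4, -2.2, 142.4]
tcp_rot: [-1.377, 1.561, 0.088]
contact_force: [0.8, 0.2, -0.2]
grip_width: 22.4
```

View pics/a14.png

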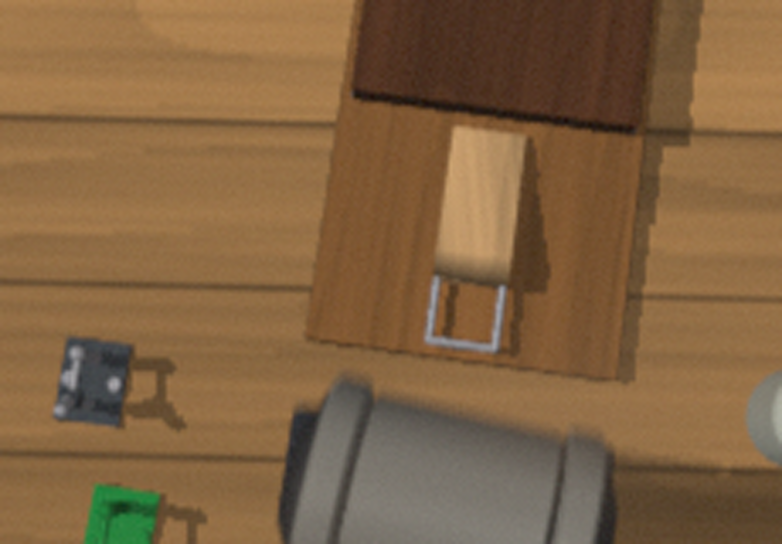

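View pics/b14.png

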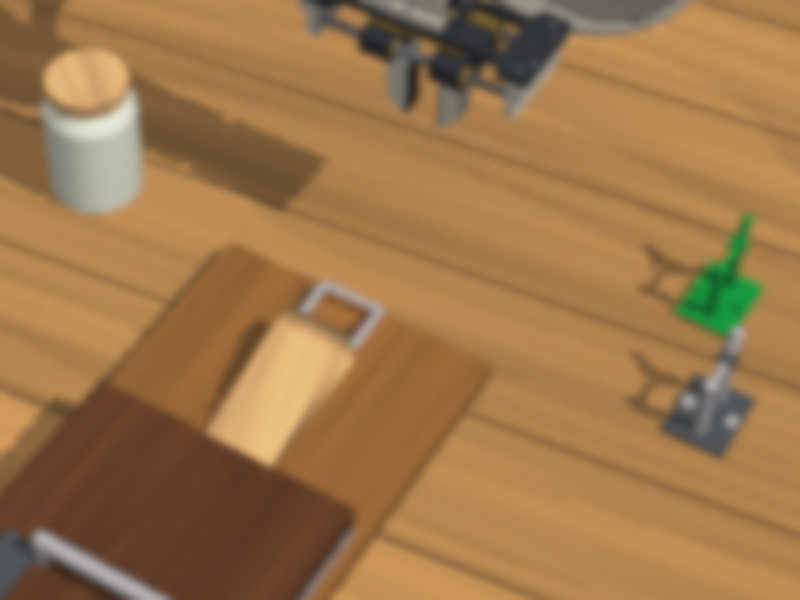

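```bash
python3 - <<'E'
from h import *
import pickle
t,s=pickle.load(open('c2.pkl','rb'))
hsv=cv2.cvtColor(t['frame'],cv2.COLOR_RGB2HSV)
m=np.zeros(hsv.shape[:2],bool); m[220:246,270:303]=True
m&=(hsv[...,1]<70)&(hsv[...,2]>105)
v,u=np.nonzero(m); P=np.array([plane(t,a,b,32)[:2] for a,b in zip(u,v)])
r=cv2.minAreaRect(P.astype(np.float32)); print(len(u),'loop rect',r)
c=cv2.boxPoints(r); print(np.round(c,1))
# wedge top quad: thin end corners z=24, thick end top corners z=52 ; crop/3.4+(150,140)
f=lambda x,y,z: plane(t,150+x/3.4,140+y/3.4,z)
A=f(455,124,24);B=f(529,133,24);C=f(434,272,52);D=f(511,281,52)
for p in(A,B,C,D):print(np.round(p,1))
print('thin mid',(A+B)/2,'w',np.linalg.norm(A-B),'thick mid',(C+D)/2,np.linalg.norm(C-D))
d=(A+B)/2-(C+D)/2; print('yaw',np.arctan2(d[1],d[0]),np.linalg.norm(d[:2]))
a=cv2.resize(t['frame'][232:272,160:195],None,fx=12,fy=12,interpolation=cv2.INTER_CUBIC)[:480,:420]
b=cv2.resize(s['frame'][205:250,355:395],None,fx=10.67,fy=10.67,interpolation=cv2.INTER_CUBIC)[:480,:380]
save('hk',np.hstack([a,b]))
E
```

```text
145 loop rect ((515.2244873046875, -15.294809341430664), (56.29238510131836, 51.1041374206543), 83.24275970458984)
[[486.5 -40.2]
 [537.3 -46.3]
 [543.9   9.6]
 [493.2  15.7]]
[662.7  -5.6  24. ]
[656.9 -62.8  24. ]
[543.7   7.6  52. ]
[538.3 -49.5  52. ]
thin mid [659.786433   -34.20158295  24.        ] w 57.545774119529064 thick mid [540.98472598 -20.93607396  52.        ] 57.291560699748906
yaw -0.11120030127395639 119.54003228151169
```

View pics/hk.png

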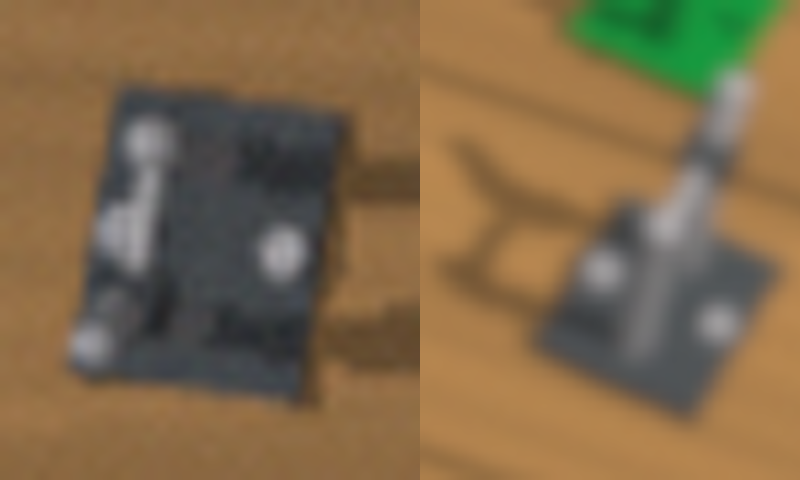

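```bash
python3 - <<'E'
from h import *
import pickle
t,s=pickle.load(open('c2.pkl','rb'))
f=lambda x,y,z: np.round(plane(t,160+x/12,232+y/12,z),1)
print('top: spine',f(92,342,79),'nose',f(150,140,63),'screws',f(120,230,6),f(283,250,6))
cs=[f(x,y,4) for x,y in [(122,86),(342,113),(300,402),(75,372)]]; print(cs,np.mean(cs,0))
g=lambda x,y,z: np.round(plane(s,355+(x-420)/10.67,205+y/10.67,z),1)
print('scene: spine',g(738,82,79),'nose',g(668,225,63),'screws',g(602,268,6),g(720,324,6))
cs=[g(x,y,4) for x,y in [(625,195),(780,268),(692,418),(535,338)]]; print(cs,np.mean(cs,0))
E
```

```text
top: spine [435.6 270.4  79. ] nose [477.3 265.6  63. ] screws [461.  286.1   6. ] [457.6 250.5   6. ]
[array([492.4, 288.3,   4. ]), array([487.6, 239.9,   4. ]), array([425.1, 245.4,   4. ]), array([430.3, 294.5,   4. ])] [458.85  267.025   4.   ]
scene: spine [435.7 275.4  79. ] nose [479. 272.  63.] screws [455.3 253.6   6. ] [460.1 290.2   6. ]
[array([425.4, 250.9,   4. ]), array([431.9, 299.3,   4. ]), array([493.4, 293.1,   4. ]), array([485.7, 244.3,   4. ])] [459.1 271.9   4. ]
```

```bash
python3 - <<'E'
from h import *
go([564.5,-22.1,110],Rt(-0.111,0))
E
```

```text
t 12.85 shift cm [  3.11 -17.72  -0.23] turn [0.006 0.003 0.007] |turn|deg 0.5
```

```bash
python3 -m creep '[{"tx":0,"ty":-4,"tz":-0.2,"wx":0,"wy":0,"wz":0,"gripper":-1},{"tx":0,"ty":-8,"tz":-0.2,"wx":0,"wy":0,"wz":0,"gripper":-1},{"tx":1,"ty":-12,"tz":-0.2,"wx":0,"wy":0,"wz":0,"gripper":-1},{"tx":2,"ty":-15,"tz":-0.2,"wx":0,"wy":0,"wz":0,"gripper":-1},{"tx":3.1,"ty":-17.7,"tz":-0.2,"wx":0.006,"wy":0.003,"wz":0.007,"gripper":-1},{"tx":3.1,"ty":-17.7,"tz":-0.2,"wx":0.006,"wy":0.003,"wz":0.007,"gripper":-1},{"tx":3.1,"ty":-17.7,"tz":-0.2,"wx":0.006,"wy":0.003,"wz":0.007,"gripper":-1},{"tx":3.1,"ty":-17.7,"tz":-0.2,"wx":0.006,"wy":0.003,"wz":0.007,"gripper":-1}]'
python3 - <<'E'
from h import *
s=capture('scene'); save('b15',s['frame'][150:280,200:330],5)
go([564.5,-22.1,21],Rt(-0.111,0)); print(proj(s,[564.5,-22.1,110])-[200,150])
E
```

```text
time: 13.52
tool_pos: [566.8, -22.3, 110.0]
tcp_rot: [-1.808, 1.57, -0.348]
contact_force: [-0.2, -0.5, -0.3]
grip_width: 83.8
t 13.57 shift cm [8.96 0.24 0.  ] turn [-0.    -0.     0.002] |turn|deg 0.1
[74.67646918 52.82307379]
```

View pics/b15.png

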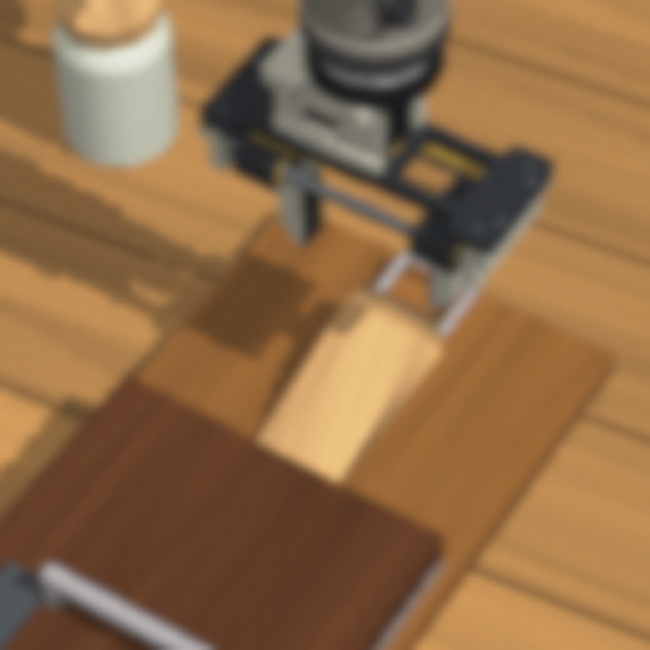

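```bash
python3 -m creep '[{"tx":3,"ty":0.1,"tz":0,"wx":0,"wy":0,"wz":0,"gripper":-1},{"tx":6,"ty":0.1,"tz":0,"wx":0,"wy":0,"wz":0,"gripper":-1},{"tx":8,"ty":0.1,"tz":0,"wx":0,"wy":0,"wz":0,"gripper":-1},{"tx":8.9,"ty":0.1,"tz":0,"wx":0,"wy":0,"wz":0,"gripper":-1},{"tx":8.9,"ty":0.1,"tz":0,"wx":0,"wy":0,"wz":0,"gripper":-1},{"tx":8.9,"ty":0.1,"tz":0,"wx":0,"wy":0,"wz":0,"gripper":-1}]'
python3 - <<'E'
from h import *
s=capture('scene'); save('b16',s['frame'][150:280,200:330],5)
go([564.5,-22.1,21],Rt(-0.111,0))
E
```

```text
time: 14.07
tool_pos: [566.9, -22.5, 22.6]
tcp_rot: [-1.71, 1.567, -0.25]
contact_force: [0.7, 0.8, 1.2]
grip_width: 91.7
t 14.12 shift cm [0.21 0.3  0.02] turn [-0.    -0.001  0.005] |turn|deg 0.3
```

View pics/b16.png

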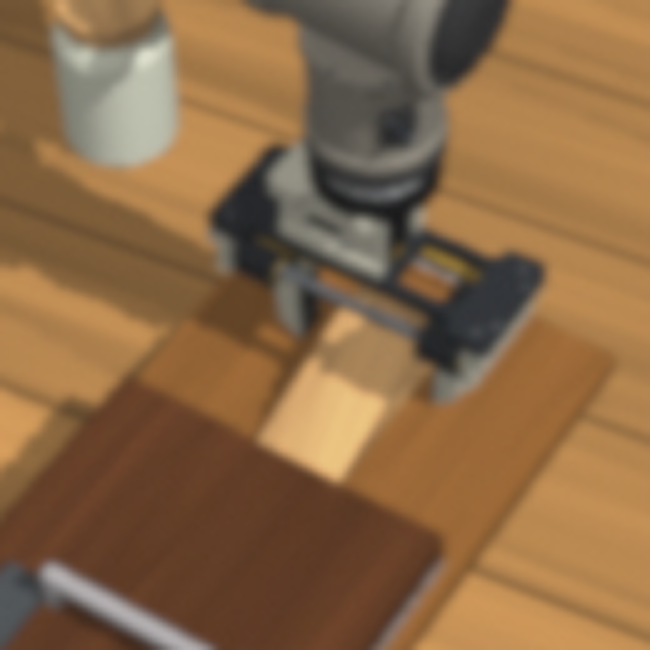

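```bash
python3 -m creep '[{"tx":0.1,"ty":0.1,"tz":0,"wx":0,"wy":0,"wz":0,"gripper":1},{"tx":0.1,"ty":0.1,"tz":0,"wx":0,"wy":0,"wz":0,"gripper":1},{"tx":0.1,"ty":0.1,"tz":0,"wx":0,"wy":0,"wz":0,"gripper":1},{"tx":0.1,"ty":0.1,"tz":0,"wx":0,"wy":0,"wz":0,"gripper":1},{"tx":0.1,"ty":0.1,"tz":0,"wx":0,"wy":0,"wz":0,"gripper":1},{"tx":0.1,"ty":0.1,"tz":0,"wx":0,"wy":0,"wz":0,"gripper":1},{"tx":0.1,"ty":0.1,"tz":0,"wx":0,"wy":0,"wz":0,"gripper":1},{"tx":0.1,"ty":0.1,"tz":0,"wx":0,"wy":0,"wz":0,"gripper":1}]'
```

```text
time: 14.78
tool_pos: [565.8, -22.1, 20.7]
tcp_rot: [-1.621, 1.568, -0.161]
contact_force: [0.0, 1.6, 2.6]
grip_width: 56.1
```

```bash
python3 -m creep '[{"tx":-2,"ty":0,"tz":0,"wx":0,"wy":0,"wz":0,"gripper":1},{"tx":-5,"ty":0,"tz":0,"wx":0,"wy":0,"wz":0,"gripper":1},{"tx":-8,"ty":0,"tz":0,"wx":0,"wy":0,"wz":0,"gripper":1},{"tx":-8,"ty":0,"tz":0,"wx":0,"wy":0,"wz":0,"gripper":1},{"tx":-8,"ty":0,"tz":0,"wx":0,"wy":0,"wz":0,"gripper":1}]'
python3 - <<'E'
from h import *
import pickle
t=capture('top');s=capture('scene'); pickle.dump((t,s),open('c3.pkl','wb'))
save('b17',s['frame'][150:280,200:330],5);save('a17',t['frame'][150:270,250:370],5)
go([532.5,262.4,105],Rt(-0.09,0))
E
```

```text
time: 15.2
tool_pos: [566.4, -22.5, 101.8]
tcp_rot: [-1.721, 1.565, -0.262]
contact_force: [0.6, -0.9, -2.0]
grip_width: 56.1
t 15.30 shift cm [-0.58  6.36 27.93] turn [-0.021 -0.     0.   ] |turn|deg 1.2
```

View pics/b17.png

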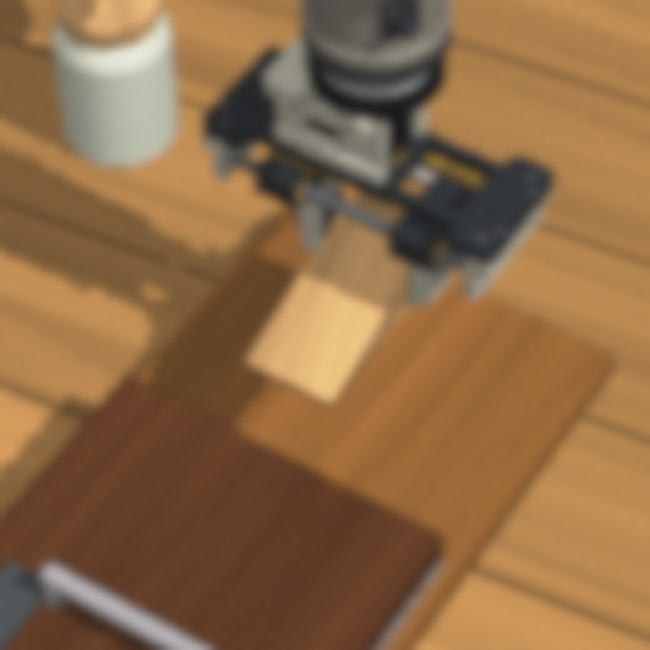

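View pics/a17.png

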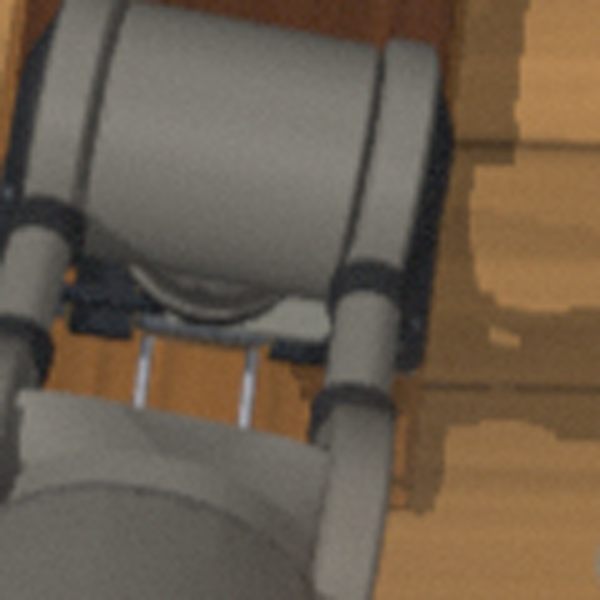

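```bash
python3 - <<'E'
from h import *
import pickle
t,s=pickle.load(open('c3.pkl','rb')); P=cloud(s)
hs=cv2.cvtColor(s['frame'],cv2.COLOR_RGB2HSV)
q=P[210:229,250:276].reshape(-1,3); q=q[q[:,2]>85]
ax=np.array([np.cos(-.111),np.sin(-.111)]); x=(q[:,:2]-[566.4,-22.5])@ax; y=(q[:,:2]-[566.4,-22.5])@[-ax[1],ax[0]]
k=np.abs(y)<20; print(len(x),np.polyfit(x[k],q[k,2],1),'expect -0.28; thin end at x',x.max())
for a in range(40,110,10):
    kk=k&(x>a)&(x<a+10); print(a,kk.sum(),np.median(q[kk,2]) if kk.any() else None)
E
python3 -m creep '[{"tx":-0.5,"ty":0,"tz":4,"wx":-0.02,"wy":0,"wz":0,"gripper":1},{"tx":-0.5,"ty":1.5,"tz":8,"wx":-0.02,"wy":0,"wz":0,"gripper":1},{"tx":-0.5,"ty":2,"tz":12,"wx":-0.02,"wy":0,"wz":0,"gripper":1},{"tx":-0.5,"ty":3,"tz":15,"wx":-0.02,"wy":0,"wz":0,"gripper":1},{"tx":-0.5,"ty":3,"tz":18,"wx":-0.02,"wy":0,"wz":0,"gripper":1},{"tx":-0.5,"ty":3,"tz":20,"wx":-0.02,"wy":0,"wz":0,"gripper":1},{"tx":-0.5,"ty":3,"tz":20,"wx":-0.02,"wy":0,"wz":0,"gripper":1}]'
python3 - <<'E'
from h import *
go([532.5,262.4,105],Rt(-0.09,0))
t=capture('top');s=capture('scene')
save('a18',t['frame'][150:290,150:310],4);save('b18',s['frame'][130:280,260:420],4)
E
```

```text
385 [ -0.27424691 129.24414255] expect -0.28; thin end at x 94.51327478462827
40 37 116.7829633886779
50 44 115.28291797091106
60 47 111.48095355392888
70 48 108.9452765290381
80 46 105.80036982556226
90 22 104.09899584362518
100 0 None
time: 15.88
tool_pos: [556.7, 183.6, 103.3]
tcp_rot: [1.753, 1.57, -3.047]
contact_force: [0.2, -0.8, -1.3]
grip_width: 55.4
t 15.88 shift cm [-0.17  3.1   7.64] turn [ 0.002 -0.    -0.001] |turn|deg 0.1
```

View pics/a18.png

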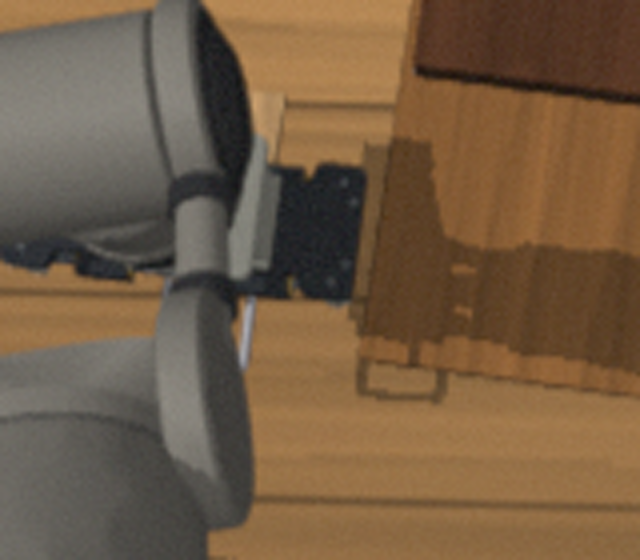

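View pics/b18.png

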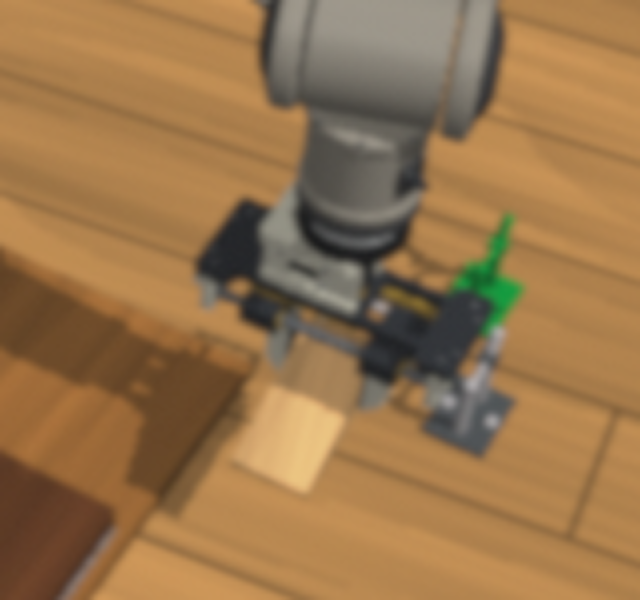

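```bash
python3 -m creep '[{"tx":0,"ty":1.5,"tz":3.5,"wx":0,"wy":0,"wz":0,"gripper":1},{"tx":0,"ty":3.2,"tz":6.5,"wx":0,"wy":0,"wz":0,"gripper":1},{"tx":0,"ty":3.2,"tz":7.6,"wx":0,"wy":0,"wz":0,"gripper":1},{"tx":0,"ty":3.2,"tz":7.6,"wx":0,"wy":0,"wz":0,"gripper":1},{"tx":0,"ty":3.2,"tz":7.6,"wx":0,"wy":0,"wz":0,"gripper":1}]'
python3 - <<'E'
from h import *
import pickle
go([531.5,262.4,105],Rt(-0.09,0))
t=capture('top');s=capture('scene');pickle.dump((t,s),open('c4.pkl','wb'))
save('a19',t['frame'][180:290,130:240],5);save('b19',s['frame'][150:260,310:420],6)
E
```

```text
time: 16.4
tool_pos: [532.9, 257.5, 104.5]
tcp_rot: [-2.428, 1.569, -0.948]
contact_force: [-0.4, -0.4, -2.2]
grip_width: 56.3
t 16.40 shift cm [-0.05  0.18  0.48] turn [-0.001 -0.002  0.001] |turn|deg 0.1
```

View pics/a19.png

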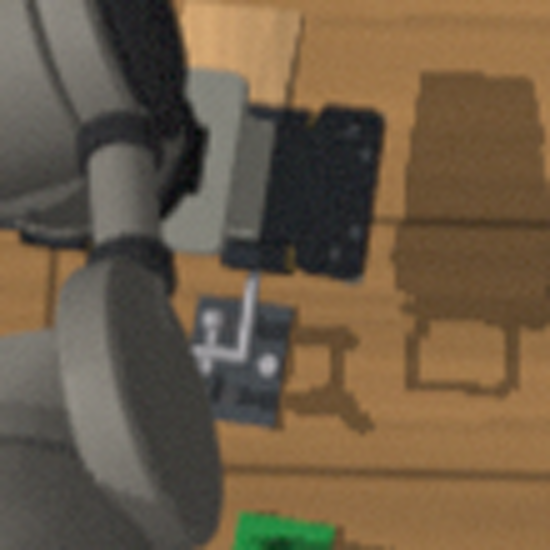

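View pics/b19.png

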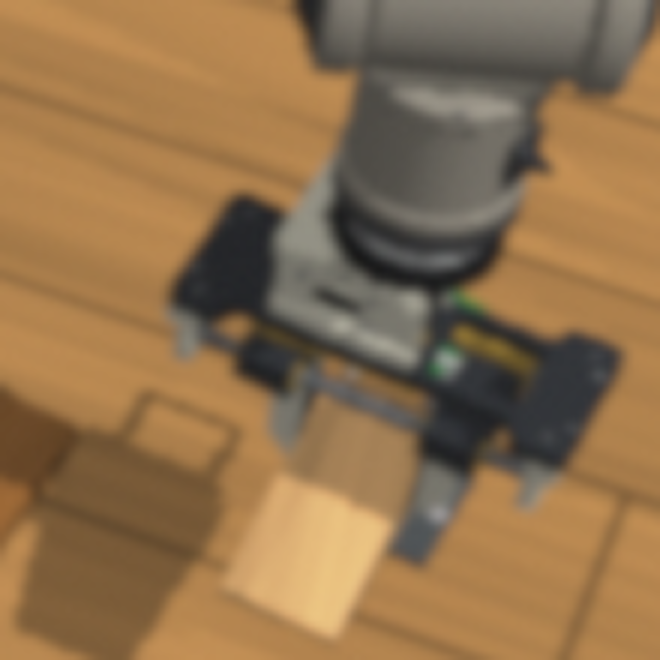

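```bash
python3 - <<'E'
from h import *
import pickle
t,s=pickle.load(open('c4.pkl','rb'))
o=get_obs(); print(o['tool_pos'])
for x,y in[(222,352),(250,280),(246,350)]: print(plane(t,130+x/5,180+y/5,115.8))
hk=np.array([459,267]);
for n,p in(('spine',[435.6,270.4,79]),('nose',[477.3,265.6,63]),('mouth',[459,268,54])): print(n,(proj(t,p)-[130,180])*5)
tp=o['tool_pos'][:2]; print('pred bar',tp-72.8*np.array([.996,-.09]))
E
```

```text
[533.2687605  256.75229834 104.72820496]
[458.68857266 245.95583471 115.8       ]
[492.58531581 234.91749882 115.8       ]
[459.88522035 234.81166468 115.8       ]
spine [188.28376425 402.45431729]
nose [212.40205098 318.37489652]
mouth [210.04635738 356.30978395]
pred bar [460.7599605  263.30429834]
```

```bash
python3 -m creep '[{"tx":0,"ty":0.1,"tz":0.7,"wx":0,"wy":0,"wz":0,"gripper":1},{"tx":0,"ty":0.1,"tz":0.7,"wx":0,"wy":0,"wz":0,"gripper":1},{"tx":1.5,"ty":0.1,"tz":0.7,"wx":0,"wy":0,"wz":0,"gripper":1},{"tx":3,"ty":0.1,"tz":0.7,"wx":0,"wy":0,"wz":0,"gripper":1},{"tx":4.5,"ty":0.1,"tz":0.7,"wx":0,"wy":0,"wz":0,"gripper":1},{"tx":4.5,"ty":0.1,"tz":0.7,"wx":0,"wy":0,"wz":0,"gripper":1},{"tx":4.5,"ty":0.1,"tz":0.7,"wx":0,"wy":0,"wz":0,"gripper":1}]'
python3 - <<'E'
from h import *
import pickle
t=capture('top');s=capture('scene');pickle.dump((t,s),open('c4.pkl','wb'))
save('a20',t['frame'][220:280,150:210],9);save('b20',s['frame'][180:260,340:420],7)
o=get_obs();print(o['tool_pos'],o['contact_force'])
E
```

```text
time: 17.08
tool_pos: [532.4, 265.0, 59.7]
tcp_rot: [-2.605, 1.569, -1.126]
contact_force: [-0.4, -0.8, -1.2]
grip_width: 56.3
[533.39335247 265.48024194  61.14775016] [ 0.52525029 -0.19228768 -1.78110973]
```

View pics/a20.png

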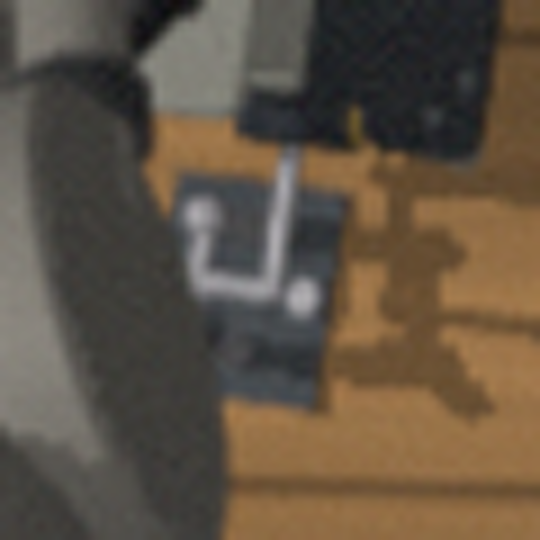

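View pics/b20.png

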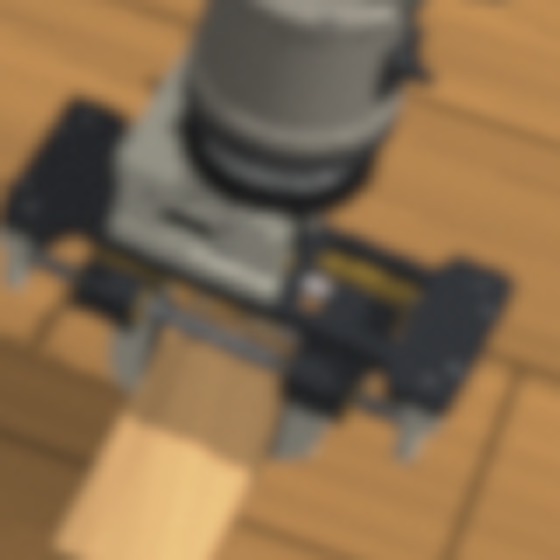

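```bash
python3 - <<'E'
from h import *
import pickle
t,s=pickle.load(open('c4.pkl','rb'))
f=lambda x,y,z: np.round(plane(t,150+x/9,220+y/9,z),1)
print('bar',f(235,287,72),'corner',f(270,290,72),'nose',f(203,215,63),'side',f(282,200,72))
E
```

```text
bar [457.  253.1  72. ] corner [456.4 243.5  72. ] nose [476.8 265.4  63. ] side [480.8 241.7  72. ]
```

```bash
python3 -m creep '[{"tx":0.8,"ty":0,"tz":0,"wx":0,"wy":0,"wz":0,"gripper":1},{"tx":1.6,"ty":0,"tz":0,"wx":0,"wy":0,"wz":0,"gripper":1},{"tx":2.4,"ty":0,"tz":0,"wx":0,"wy":0,"wz":0,"gripper":1},{"tx":2.4,"ty":0,"tz":0,"wx":0,"wy":0,"wz":0,"gripper":1}]'
python3 - <<'E'
from h import *
import pickle
t=capture('top');s=capture('scene');pickle.dump((t,s),open('c5.pkl','wb'))
save('a21',t['frame'][220:280,150:210],9)
o=get_obs();print(o['tool_pos'],o['contact_force'],o['moment'])
P=cloud(s); q=P[215:250,335:375].reshape(-1,3); ax=np.array([np.cos(-.09),np.sin(-.09)]); d=q[:,:2]-o['tool_pos'][:2]; x=d@ax;y=d@[-ax[1],ax[0]]
k=(abs(y)<20)&(x>35)&(x<95)&(q[:,2]>20); print(k.sum(),np.polyfit(x[k],q[k,2],1))
E
```

```text
time: 17.52
tool_pos: [532.7, 265.2, 34.7]
tcp_rot: [-2.047, 1.569, -0.567]
contact_force: [3.6, -0.8, -1.0]
grip_width: 55.7
[533.35246881 265.21950094  35.92325637] [ 3.27671467 -1.3219121  -1.36773801] [-0.2105359  -0.53361554  0.06785361]
27 [-12.68026895 596.34852667]
```

View pics/a21.png

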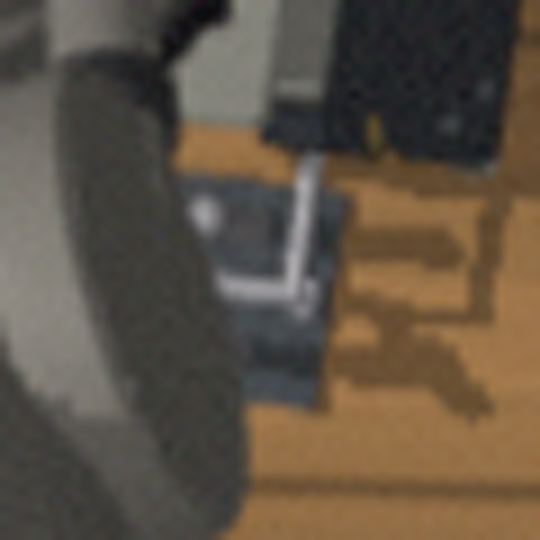

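```bash
python3 - <<'E'
from h import *
import pickle
t,s=pickle.load(open('c5.pkl','rb'))
f=lambda x,y,z: np.round(plane(t,150+x/9,220+y/9,z),1)
for z in(47,55,62): print(z,f(258,290,z))
save('b21',s['frame'][170:270,310:410],6)
P=cloud(s); ax=np.array([np.cos(-.09),np.sin(-.09)]); d=P[...,:2]-[533.3,265.2]; x=d@ax;y=d@np.array([-ax[1],ax[0]])
for a in range(20,100,10):
    k=(abs(y)<15)&(x>a)&(x<a+10)&(P[...,2]>15)&(P[...,2]<75); print(a,k.sum(),np.round(np.median(P[k][:,2]),1) if k.any() else 0)
E
```

```text
47 [457.3 253.1  47. ]
55 [457.  251.1  55. ]
62 [456.7 249.3  62. ]
20 35 58.4
30 37 56.1
40 39 52.6
50 31 50.1
60 37 47.3
70 38 45.1
80 42 41.2
90 22 37.9
```

View pics/b21.png

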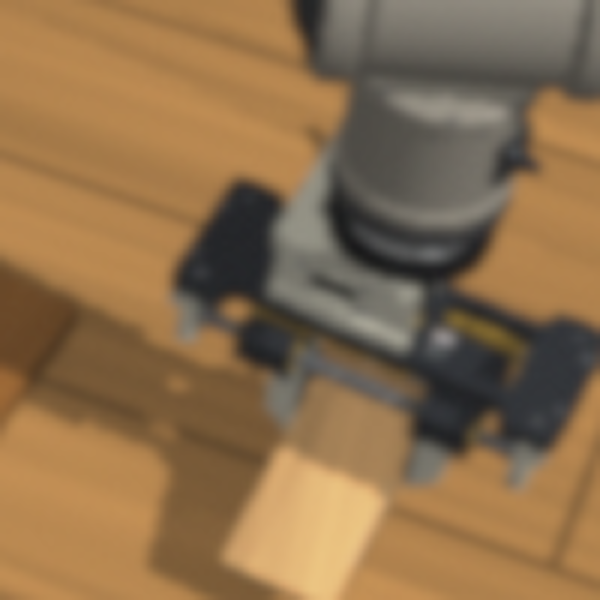

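```bash
python3 -m creep '[{"tx":0.8,"ty":0,"tz":0,"wx":0,"wy":0,"wz":0,"gripper":1},{"tx":1.6,"ty":0,"tz":0,"wx":0,"wy":0,"wz":0,"gripper":1},{"tx":2.2,"ty":0,"tz":0,"wx":0,"wy":0,"wz":0,"gripper":1},{"tx":2.2,"ty":0,"tz":0,"wx":0,"wy":0,"wz":0,"gripper":1},{"tx":2.2,"ty":0,"tz":0,"wx":0,"wy":0,"wz":0,"gripper":1}]'
python3 - <<'E'
from h import *
import pickle
t=capture('top');s=capture('scene');pickle.dump((t,s),open('c6.pkl','wb'))
save('a22',t['frame'][220:280,150:210],9)
o=get_obs();print(o['tool_pos'],o['contact_force'],o['moment'])
P=cloud(s); ax=np.array([np.cos(-.09),np.sin(-.09)]); d=P[...,:2]-[533.3,265.2]; x=d@ax;y=d@np.array([-ax[1],ax[0]])
for a in range(20,100,10):
    k=(abs(y)<15)&(x>a)&(x<a+10)&(P[...,2]>5)&(P[...,2]<75); print(a,k.sum(),np.round(np.median(P[k][:,2]),1) if k.any() else 0)
E
```

```text
time: 18.03
tool_pos: [531.7, 265.2, 13.1]
tcp_rot: [2.899, 1.569, -1.905]
contact_force: [-0.0, -0.5, -1.6]
grip_width: 55.6
[532.4098296  265.45083679  13.93782092] [-0.12351567  0.60753486 -2.10111089] [ 0.0397229   0.08092746 -0.03349311]
20 36 36.0
30 31 32.5
40 38 30.7
50 37 27.0
60 38 25.1
70 40 21.4
80 37 18.2
90 19 17.2
```

View pics/a22.png

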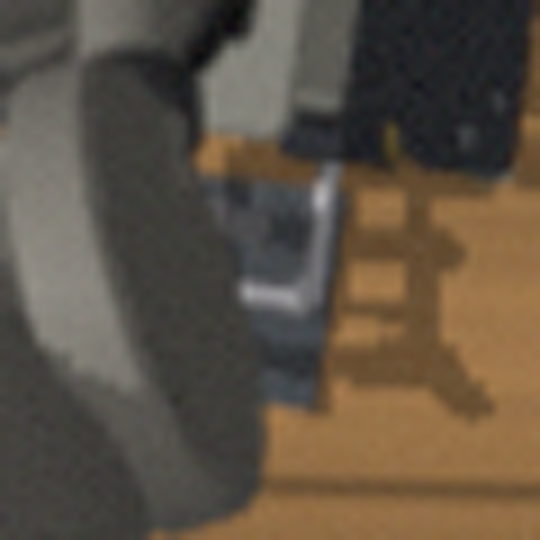

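```bash
python3 -m creep '[{"tx":0.5,"ty":0,"tz":0,"wx":0,"wy":0,"wz":0,"gripper":1},{"tx":0.8,"ty":0,"tz":0,"wx":0,"wy":0,"wz":0,"gripper":1},{"tx":1.05,"ty":0,"tz":0,"wx":0,"wy":0,"wz":0,"gripper":1},{"tx":1.05,"ty":0,"tz":0,"wx":0,"wy":0,"wz":0,"gripper":1},{"tx":1.05,"ty":0,"tz":0,"wx":0,"wy":0,"wz":0,"gripper":1}]'
```

```text
time: 18.55
tool_pos: [532.7, 265.4, 3.5]
tcp_rot: [-1.889, 1.569, -0.41]
contact_force: [-1.1, -0.4, -1.4]
grip_width: 56.0
```

```bash
python3 -m creep '[{"tx":0.1,"ty":0,"tz":0,"wx":0,"wy":0,"wz":0,"gripper":1},{"tx":0.1,"ty":0,"tz":0,"wx":0,"wy":0,"wz":0,"gripper":1},{"tx":0.1,"ty":0,"tz":0,"wx":0,"wy":0,"wz":0,"gripper":-1},{"tx":0.1,"ty":0,"tz":0,"wx":0,"wy":0,"wz":0,"gripper":-1},{"tx":0.1,"ty":0,"tz":0,"wx":0,"wy":0,"wz":0,"gripper":-1},{"tx":0.1,"ty":0,"tz":0,"wx":0,"wy":0,"wz":0,"gripper":-1},{"tx":0.1,"ty":0,"tz":0,"wx":0,"wy":0,"wz":0,"gripper":-1},{"tx":0.1,"ty":0,"tz":0,"wx":0,"wy":0,"wz":0,"gripper":-1}]'
python3 - <<'E'
from h import *
s=capture('scene'); save('b23',s['frame'][160:270,300:410],5); print(get_obs()['contact_force'])
E
```

```text
time: 19.22
tool_pos: [532.9, 265.4, 2.8]
tcp_rot: [-1.733, 1.568, -0.254]
contact_force: [-0.6, 0.6, 0.5]
grip_width: 89.6
[-0.22927947 -0.8753588   0.22648448]
```

View pics/b23.png

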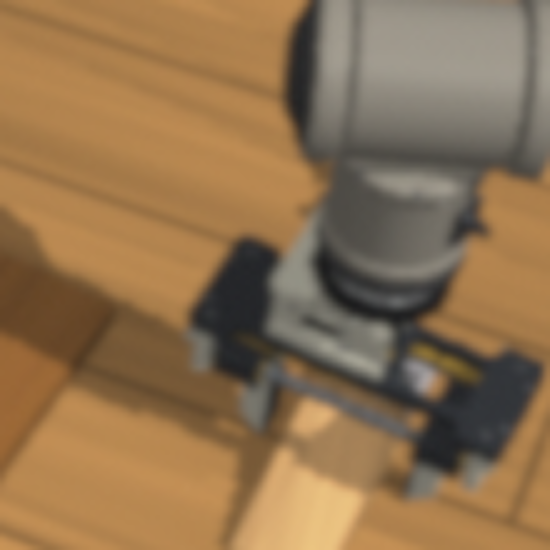

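```bash
python3 -m creep '[{"tx":-1,"ty":0,"tz":0,"wx":0,"wy":0,"wz":0,"gripper":-1},{"tx":-3,"ty":0,"tz":0,"wx":0,"wy":0,"wz":0,"gripper":-1},{"tx":-7,"ty":0,"tz":0,"wx":0,"wy":0,"wz":0,"gripper":-1},{"tx":-11,"ty":0,"tz":0,"wx":0,"wy":0,"wz":0,"gripper":-1},{"tx":-15,"ty":0,"tz":-3,"wx":0,"wy":0,"wz":0,"gripper":-1},{"tx":-18,"ty":0,"tz":-6,"wx":0,"wy":0,"wz":0,"gripper":-1},{"tx":-20,"ty":0,"tz":-10,"wx":0,"wy":0,"wz":0,"gripper":-1},{"tx":-20,"ty":0,"tz":-14,"wx":0,"wy":0,"wz":0,"gripper":-1}]'
python3 -m creep '[{"tx":0,"ty":0,"tz":-4,"wx":0,"wy":0,"wz":0,"gripper":-1},{"tx":0,"ty":0,"tz":-8,"wx":0,"wy":0,"wz":0,"gripper":-1},{"tx":0,"ty":0,"tz":-10,"wx":0,"wy":0,"wz":0,"gripper":-1},{"tx":0,"ty":0,"tz":-10,"wx":0,"wy":0,"wz":0,"gripper":-1},{"tx":0,"ty":0,"tz":-10,"wx":0,"wy":0,"wz":0,"gripper":-1}]'
python3 - <<'E'
from h import *
t=capture('top');s=capture('scene')
save('t24',t['frame'],1.4)
a=cv2.resize(t['frame'][185:275,150:210],None,fx=6.6,fy=6.6,interpolation=cv2.INTER_CUBIC)[:594,:396]
b=cv2.resize(s['frame'][195:270,345:395],None,fx=7.92,fy=7.92,interpolation=cv2.INTER_CUBIC)[:594,:396]
save('ab24',np.hstack([a,b])); print(cloud(t)[145:158,265:335].reshape(-1,3).mean(0), get_obs()['contact_force'])
E
```

```text
time: 19.93
tool_pos: [521.8, 134.7, 206.9]
tcp_rot: [-1.432, 1.56, 0.05]
contact_force: [1.1, -1.5, 0.6]
grip_width: 91.9
time: 20.35
tool_pos: [511.3, 34.4, 202.6]
tcp_rot: [-1.606, 1.568, -0.129]
contact_force: [0.0, 0.5, -0.5]
grip_width: 91.9
[nan nan nan] [0.25255759 1.01704901 0.23683959]
```

View pics/ab24.png

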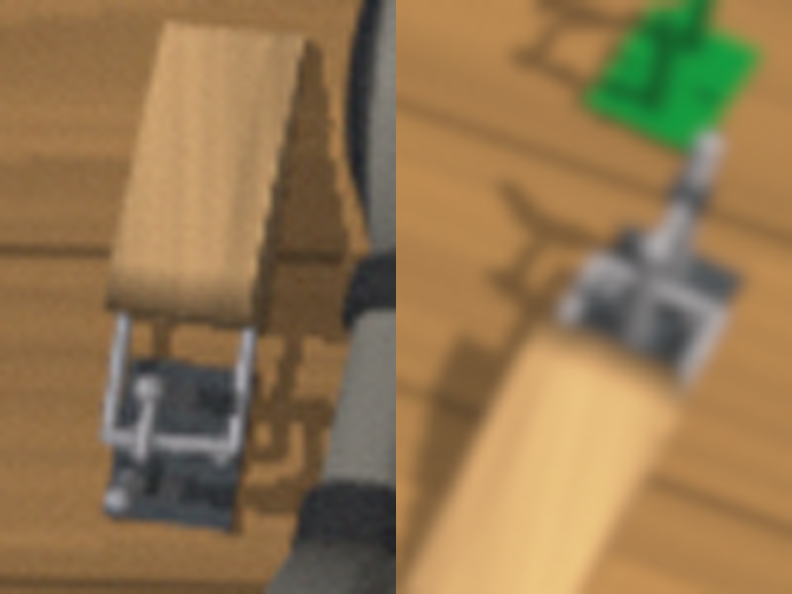

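View pics/t24.png

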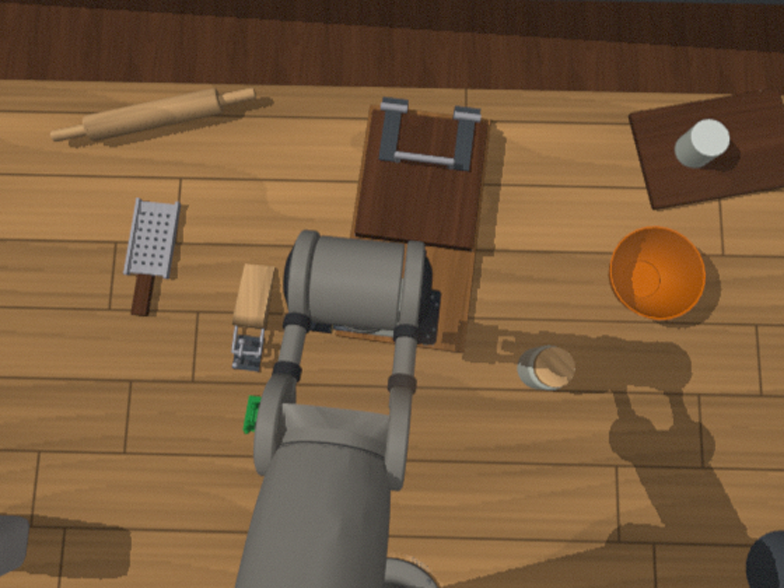

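```bash
python3 - <<'E'
from h import *
t=capture('top');P=cloud(t);s=capture('scene');Q=cloud(s)
print('panel',np.nanmean(P[100:140,275:320].reshape(-1,3)[:,2]), np.nanmean(Q[240:262,200:240].reshape(-1,3),0))
f=lambda x,y:(150+x/6.6,185+y/6.6)
for x,y in[(230,50),(210,120),(195,200),(180,270)]:
    u,v=map(int,f(x,y)); print(np.round(np.nanmedian(P[v-1:v+2,u-1:u+2].reshape(-1,3),0),1))
print('bar',plane(t,*f(200,441),14),plane(t,*f(110,437),14),plane(t,*f(238,446),14))
print('gate nose end',plane(t,*f(148,388),63))
o=get_obs();print(o['time'],np.abs(o['dq']).max(),o['contact_force'])
E
```

```text
panel 52.42230464141371 [ 743.68918199 -110.77657489   46.12763482]
[618.3 258.7   7.2]
[586.9 262.3  16.7]
[553.9 263.6  24.2]
[527.2 265.4  32.5]
bar [459.66755714 257.21390379  14.        ] [460.37875509 292.55966787  14.        ] [458.07957043 242.2228316   14.        ]
gate nose end [477.01872189 265.72119958  63.        ]
20.55 0.0041041340411816785 [-0.40513987  0.87123093  0.11147993]
```

The wedge lies flat: its top slopes from about 33 to 7 mm, as it should on the table. The bar is at about x 459.5, low between the posts, with the gate over it. The panel is down and the arm is clear, so I'm handing in.

```bash
python3 - <<'E'
from plant import *
print(close_job())
E
```

```text
the job is handed in; nothing more can be done
None
```

The job is done and handed in at about 20.6 s. The panel is closed, and the wedge is hooked on the steel snap hook, lying flat. I ignored the green hook next to it.

- **Drawing the wedge:** I hooked the loop with the closed, tilted fingertips and drew it out in 11 tugs of about 1.1–1.7 cm. The panel sank a few millimetres per tug and closed, with a final drop of roughly 6 mm off the wedge's thin end. Its top reads about 50 mm, as expected when shut. Nothing touched the panel, and pull forces stayed near 14 N.
- **Hooking:** I pinched the wedge across its width, carried it to the hook and pushed the bar straight down past the gate. The side force from the gate rose to about 3.6 N, then vanished once the bar had passed.
- **Final checks:** The last pictures show the gate lying over the bar, with the bar low between the posts. The wedge's top slopes from about 33 to 7 mm, which fits it lying flat. The jar, bowl, grater and green hook look unmoved, and the arm touches nothing.

**Doubts:**
- **Pauses:** In the first seven tugs, the stop after each lasted about half a second by command. Allowing for arm lag, the true standstill may have been a little under that; I lengthened it for the last four.
- **Hook position:** The two cameras differed by about 5 mm on the hook's sideways position, well inside the loop's clearance.
- **Gate angle:** I judged the gate shut from the pictures only, as I had no reading of its angle.

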